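# Ready a screen separator: hang the baskets, scrape the plate, check it

## Robot

A 6-joint arm with a two-finger parallel gripper is mounted at the origin on the work surface. World frame = base frame: x ahead of the robot, y to its left, z up, the work surface at z = 0. Lengths are in m, angles in rad, forces in N, time in s.
With the tool pointing down it reaches from about 0.275 to 0.825 m from the base axis. Payload 4.9 kg.
Tool frame: the origin (TCP) lies on the front face of the gripper's body, between the roots of the fingers; the fingertips stand 73 mm ahead of it and the grasp point (between the pads) lies 54 mm ahead of it; z points along the fingers, y is the direction in which the jaws open and shut (so a half turn about z gives the same grasp; the last joint's range is limited). The gripper opens to 85 mm and grips with 20 to 120 N. Pads are 22 mm wide; open, the fingers measure 114 mm over their backs; the gripper's body (76 mm by 85 mm) begins 54 mm behind the grasp point. The pads swing forward as they close: fully open they stand 13 mm farther back than shut.
Start: joints at [-1.239, 0.326, -0.193, 1.052, 0, 1.437], TCP at [0.247, -0.491, 0.304] pointing down, gripper open.
Joint ranges: [-2.65, 2.65], [-0.97, 1.79], [-1.3, 1.35], [-1.93, 2.1], [-1.47, 1.37], [-3.14, 3.14]. Speed limits (rad/s): [2.57, 2.57, 3.14, 3.14, 3.14, 3.14].

## Interface

Orientations are given as a unit quaternion [x, y, z, w].
In Python, from plant import ctrl gives the robot as it stands.
- The arm moves only by the tool apply_moves, never from a script. Its argument "moves" is a list of rows, each an object with "fingers": the gripper's target within -1 to 1 (shut at 1, half-way at 0, fully open at -1); "translation": the shift along the world's x, y, z in m, a list of three; "delta_rot": the turn, a rotation vector about the world's x, y, z in rad, a list of three. In form: [{"fingers": fingers, "translation": [x, y, z], "delta_rot": [rx, ry, rz]}, ...]. A call has 1 to 12 rows; each row shifts and turns the commanded pose from where the row before left it; what a row does not reach is not made up. A row lasts 1/8 s, in which the tool goes at most 62.5 mm and 10.7 degrees, less where a joint would pass 70% of its speed; a pose out of reach is approached as far as the arm can. A call is refused whole if a number of a shift passes 0.0625 or a number of a turn 0.188, either way. A call with a gripper value outside its range is refused whole. The fingers move at their own pace and stop on an object; "squeeze" is the grip in N (left out, the last holds). Time passes only in rows, so rows that do not move let the fingers close. It gives the time, the measured TCP pose, the force and the opening at its end, in the units of the state.
- ctrl.state(): the state, without advancing time (a new reading comes with each control period).
- ctrl.camera(name): name is "scene" or "side" or "wrist"; returns the picture (420x560x3 uint8, red, green, blue); there is no depth.
- ctrl.camera_model(name): a dict with "intrinsics" (3x3 intrinsics, pixels), "pose" (4x4, takes a point from camera to world coordinates); the wrist camera has in their place "T_tool_cam" (4x4, takes a point from camera to tool coordinates, whose origin is the TCP and whose axes are the flange's). Camera axes: x right, y up, looking along -z (the intrinsics and any distortion apply to the point x, -y, -z); pixel columns grow to the right and rows downward; lengths in m; the calibration is good to about 2 mm. The wrist camera is an equidistant fisheye: a pixel r from the principal point sees the ray r / f radians off the axis. A picture is of the moment at which its call begins: read the wrist's pose just before it. camera_model takes no time and is no camera call.
- ctrl.finish_job(): hands the job in, once; it reports no verdict.
The state is a dict: "clock": time; "q": joint angles; "joint_vel": joint speeds; "effort": joint torques, N m; "ee_pos": TCP position; "eef_rot": TCP orientation; "contact_force": force on the tool from outside, world axes, zero at the start; "ft_torque": the same for the moment, N m; "finger_gap": opening from 0.0 (shut) to 1.0 (fully open).
Only numpy, scipy, OpenCV 4.12 (cv2) and the standard library are available. Lean on these libraries where they do the work, as an engineer would, in place of code of your own. Each camera call takes 0.05 s, during which the arm holds its last target.

## Task

Get the screen separator ready for its next batch: first hang every parts basket standing on its plate by the handle on the drying rail, each on a double hook of its own; then take the yellow scraper, push every broken piece of screen off the plate into the orange catch tray with it (never touch the sharp pieces with the gripper or arm) and hang the scraper by its handle on a free double hook. Then check the clean plate: take the white infrared thermometer from its holster, hold it steady about 10 cm above the plate, lens aimed at the red ringed spot, for two seconds, and stand it back in its holster. Everything hung must hang free, its bar seated down in both prongs; leave the can and the screwdriver alone.

Things in the scene. Friction and masses are not known exactly. Their poses are not given: they have to be found in the camera images.
- separator: Screen separator, fixed: grey box 240 (x) x 360 (y) x 75 high, its top a flat aluminium plate. Origin: centre of its underside, on the bench, z up. Lips 6 high and 6 wide edge the plate on both x sides and at +y (inside them it spans x = -114 to 114 and ends at y = 174). The -y edge, y = -180, is open and level: pieces pushed over it fall into the orange catch tray fixed below.
- plate_mid (a point): Centre of the plate's upper surface, 75 above the bench, marked with a red ring 42 across: the spot to measure; axes as separator.
- tray_mid (a point): Centre of the orange catch tray's inside floor, 22 above the bench (53 below the plate); axes as separator. Open on top, inside 228 (x) x 100 (y), directly against the machine's -y side; its other three walls end 60 above the bench, 15 below the plate.
- thermometer: White infrared thermometer with a black foot, 36 (x) x 26 (y) x 105 high, 0.12 kg, standing upright in its holster, lens down. Origin: the lens, at the centre of its underside; it looks along its own -z. Pinch its upper half from above, fingers closing along x.
- holster (a point): Centre of the floor of the black holster fixed to the separator's +y side, 12 above the bench; axes as separator. Its open-topped pocket is 44 (x) x 34 (y) and 45 deep: 4 mm to spare on each side. The thermometer stands in it with its x along the pocket's x.
- rail: Drying rail, fixed: steel base plate 8 thick (x -120 to 30, 420 long in y), two end posts, a cross bar along y 222 above the bench; nothing on it is higher than 240. Origin on the bench below the cross bar. Three double hooks 140 apart in y stand out to -x, towards the robot; a handle goes on from the front, the prongs passing under its bar, and is then let down.
- hook1 (a point): Double hook 1 (+y end): where the centre of a hung handle bar lies, 210 above the bench, 70 in front of the cross bar; axes as rail. Two prongs of 7 mm wire, 36 to either side in y (fingers fit in the 65 gap), each with a steep trough centred here, 13 wide in x at its bottom, 25 at its top; its bottom is 4 below this point; red tips 30 higher at x = -22, a 20 mm step at +x.
- hook2 (a point): Double hook 2 (middle): where the centre of a hung handle bar lies, 210 above the bench, 70 in front of the cross bar; axes as rail. Two prongs of 7 mm wire, 36 to either side in y (fingers fit in the 65 gap), each with a steep trough centred here, 13 wide in x at its bottom, 25 at its top; its bottom is 4 below this point; red tips 30 higher at x = -22, a 20 mm step at +x.
- hook3 (a point): Double hook 3 (-y end): where the centre of a hung handle bar lies, 210 above the bench, 70 in front of the cross bar; axes as rail. Two prongs of 7 mm wire, 36 to either side in y (fingers fit in the 65 gap), each with a steep trough centred here, 13 wide in x at its bottom, 25 at its top; its bottom is 4 below this point; red tips 30 higher at x = -22, a 20 mm step at +x.
- basket1: Wire parts basket, blue grip, 64 (x) x 110 (y) x 50 high, about 0.3 kg, may be absent. Origin: centre of its underside, z up. A rigid bail handle stands at x = 0: round cross bar along y, 8 thick, 110 long, centre 125 above the underside, with a sleeve 16 (x) x 46 (y) x 20 (z) in its middle, to be pinched from above, fingers closing along x. Alike from both sides.
- basket2: Wire parts basket, green grip, 64 (x) x 110 (y) x 50 high, about 0.3 kg, may be absent. Origin: centre of its underside, z up. A rigid bail handle stands at x = 0: round cross bar along y, 8 thick, 110 long, centre 125 above the underside, with a sleeve 16 (x) x 46 (y) x 20 (z) in its middle, to be pinched from above, fingers closing along x. Alike from both sides.
- basket1_grip (a point): Centre of the sleeve on basket1's handle, 125 above its underside.
- basket2_grip (a point): Centre of the sleeve on basket2's handle, 125 above its underside.
- scraper: Scraper: yellow block 44 (x) x 124 (y) x 22 high, about 0.35 kg; wipes along its x with either long face. Origin: centre of its underside, z up. A rigid bow handle stands at x = 0: round cross bar along y, 8 thick, 110 long, centre 95 above the underside, with a red sleeve 16 (x) x 46 (y) x 20 (z) in its middle, to be pinched from above, fingers closing along x.
- scraper_grip (a point): Centre of the red sleeve on the scraper's handle, 95 above its underside.
- chip1: Broken piece of screen, black glass with a copper patch, about 58 (x) x 34 (y) x 5 thick, 20 g, lying loose on the plate; may be absent. Origin at the middle of its underside.
- chip2: Broken piece of screen, black glass with a copper patch, about 58 (x) x 34 (y) x 5 thick, 20 g, lying loose on the plate; may be absent. Origin at the middle of its underside.
- chip3: Broken piece of screen, black glass with a copper patch, about 58 (x) x 34 (y) x 5 thick, 20 g, lying loose on the plate; may be absent. Origin at the middle of its underside.
- chip4: Broken piece of screen, black glass with a copper patch, about 58 (x) x 34 (y) x 5 thick, 20 g, lying loose on the plate; may be absent. Origin at the middle of its underside.
- can: Spray can, 66 diameter, 190 high, standing on the bench; not part of the job. Origin at the centre of its underside.
- driver: Screwdriver 160 long lying on the bench; not part of the job.
Mind the look-alikes: they are no part of the job. Several things have the shape of the thermometer; the one meant has the colours described above.

How it is judged:
By the outcome, as a careful person would: the job done as asked, in the order asked, and still so for the second after the job is handed in, with the robot touching nothing.
Of basket1, basket2 only 1 to 2 are there at a start; the rules pass over those that are not, and their reading is None.
Of chip1, chip2, chip3, chip4 only 3 to 4 are there at a start; the rules pass over those that are not, and their reading is None.
At some moment in a run one of basket1, basket2, scraper may be knocked a few centimetres aside while the robot is not near it.
It also fails if it takes over 210 s, if anything falls off the work surface, if the arm or the gripper's body presses on something with over 40 N, if the wrist force passes 120 N, or if a joint passes its speed limit or range.

## Working session

There is one attempt and no reset: what is moved stays moved. The work goes in short steps, Python scripts to look and compute and a tool call to move; the robot and the scene stay as the last step left them, time stands still between calls to the robot, and variables do not carry over. Pictures are saved under pics/ and viewed, and the job is handed in when it is done.

Besides the shell and the picture viewer there is one more tool, called after "Call:" by a JSON object that holds its "api" and its "payload". apply_moves: Moves the arm, as the interface text tells. Its arguments: {"type":"object","properties":{"moves":{"type":"array","items":{"type":"object","properties":{"fingers":{"type":"number"},"translation":{"type":"array","items":{"type":"number"}},"delta_rot":{"type":"array","items":{"type":"number"}}}}},"squeeze":{"type":"number"}},"required":["moves"]}

```bash
ls; mkdir -p pics; cat > h.py <<'E'
import numpy as np, cv2
from plant import ctrl
from scipy.spatial.transform import Rotation as R
def snap(name,fn):
    im=ctrl.camera(name); cv2.imwrite('pics/'+fn,cv2.cvtColor(im,cv2.COLOR_RGB2BGR)); return im
def ray(name,u,v,st=None):
    m=ctrl.camera_model(name); K=np.array(m['intrinsics'])
    if name=='wrist':
        st=st or ctrl.state()
        dx,dy=u-K[0,2],v-K[1,2]; r=np.hypot(dx,dy); th=r/K[0,0]
        d=np.array([np.sin(th)*dx/max(r,1e-9),-np.sin(th)*dy/max(r,1e-9),-np.cos(th)])
        T=np.eye(4);T[:3,:3]=R.from_quat(st['eef_rot']).as_matrix();T[:3,3]=st['ee_pos']
        P=T@np.array(m['T_tool_cam'])
    else:
        d=np.array([(u-K[0,2])/K[0,0],-(v-K[1,2])/K[1,1],-1]);P=np.array(m['pose'])
    d=P[:3,:3]@d; return P[:3,3],d/np.linalg.norm(d)
def onz(name,u,v,z,st=None):
    o,d=ray(name,u,v,st); return o+d*(z-o[2])/d[2]
def two(r1,r2):
    (a,d),(b,e)=r1,r2
    A=np.stack([d,-e],1); t=np.linalg.lstsq(A,b-a,rcond=None)[0]
    p,q=a+d*t[0],b+e*t[1]; return (p+q)/2,np.linalg.norm(p-q)
def proj(name,p,st=None):
    m=ctrl.camera_model(name);K=np.array(m['intrinsics'])
    if name=='wrist':
        st=st or ctrl.state()
        T=np.eye(4);T[:3,:3]=R.from_quat(st['eef_rot']).as_matrix();T[:3,3]=st['ee_pos'];P=T@np.array(m['T_tool_cam'])
    else:P=np.array(m['pose'])
    c=np.linalg.inv(P)@np.append(p,1);x,y,z=c[0],-c[1],-c[2]
    if name=='wrist':
        r=np.hypot(x,y);th=np.arctan2(r,z);return np.array([K[0,2]+K[0,0]*th*x/r,K[1,2]+K[0,0]*th*y/r])
    return np.array([K[0,0]*x/z+K[0,2],K[1,1]*y/z+K[1,2]])
E
python3 - <<'E'
from h import *
for n in ('scene','side','wrist'):
    snap(n,n+'0.png'); m=ctrl.camera_model(n); print(n,{k:np.round(v,3).tolist() for k,v in m.items() if k in('intrinsics','pose','T_tool_cam')},[k for k in m])
print(ctrl.state())
E
```

```text
pics
scene {'intrinsics': [[471.33, 0.0, 275.008], [0.0, 471.33, 216.363], [0.0, 0.0, 1.0]], 'pose': [[0.733, -0.378, 0.566, 1.122], [0.68, 0.425, -0.597, -0.665], [-0.014, 0.822, 0.569, 0.778], [0.0, 0.0, 0.0, 1.0]]} ['intrinsics', 'pose']
side {'intrinsics': [[411.921, 0.0, 280.873], [0.0, 411.921, 217.932], [0.0, 0.0, 1.0]], 'pose': [[-0.743, 0.384, -0.549, -0.068], [-0.67, -0.423, 0.611, 0.615], [0.003, 0.821, 0.571, 0.724], [0.0, 0.0, 0.0, 1.0]]} ['intrinsics', 'pose']
wrist {'intrinsics': [[325.192, 0.0, 280.918], [0.0, 325.192, 216.116], [0.0, 0.0, 1.0]], 'T_tool_cam': [[0.0, 0.963, 0.27, 0.068], [1.0, -0.0, 0.0, 0.001], [0.0, 0.27, -0.963, -0.07], [0.0, 0.0, 0.0, 1.0]]} ['intrinsics', 'T_tool_cam']
{'clock': 0.15, 'q': array([-1.23920725e+00,  3.26817697e-01, -1.93325800e-01,  1.05203326e+00,
        4.05429257e-07,  1.43659208e+00]), 'joint_vel': array([-0.00101026, -0.00138142,  0.00358218,  0.00227228, -0.00044011,
       -0.00146838]), 'effort': array([-1.13264538e-03, -4.43705106e+01,  2.62664491e+01,  1.05720368e-02,
       -2.27472983e-04, -4.53043768e-06]), 'ee_pos': array([ 0.24691768, -0.49107366,  0.30326844]), 'eef_rot': array([ 9.73001705e-01,  2.30796892e-01, -6.78066722e-05, -6.86875724e-04]), 'contact_force': array([ 0.34129521,  0.20201144, -0.4821785 ]), 'ft_torque': array([-0.02342424,  0.00884236,  0.06113386]), 'finger_gap': 0.9984068148045155}
```

View pics/scene0.png

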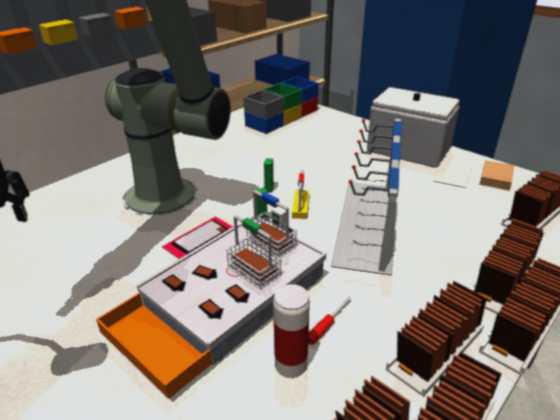

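View pics/side0.png

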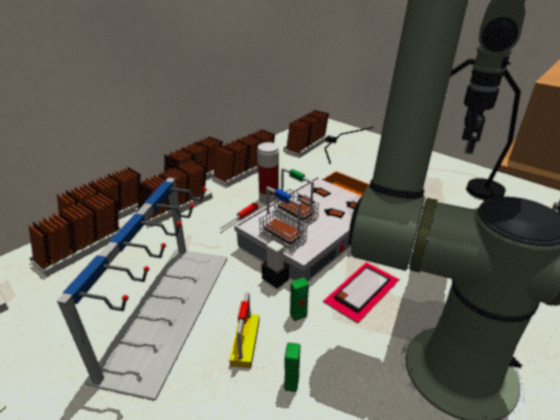

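View pics/wrist0.png

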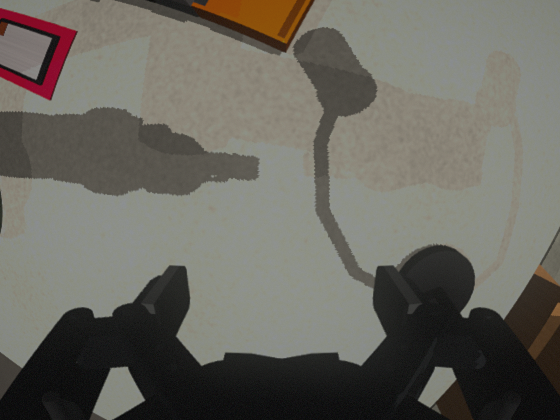

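Scene view: both baskets stand on the plate (grips near (250,226) green and (268,198) blue), with four chips around (175,283), (205,271), (237,293) and (211,308). The scraper is at (301,190), the rail is on the right, and there are green look-alikes at (268,175). I'll enlarge for measuring.

```bash
python3 - <<'E'
import cv2
a=cv2.imread('pics/scene0.png')
cv2.imwrite('pics/s0a.png',cv2.resize(a[150:390,90:350],None,fx=3,fy=2.5,interpolation=cv2.INTER_CUBIC))
cv2.imwrite('pics/s0b.png',cv2.resize(a[90:290,240:440],None,fx=3,fy=3,interpolation=cv2.INTER_CUBIC))
a=cv2.imread('pics/side0.png')
cv2.imwrite('pics/d0a.png',cv2.resize(a[140:400,200:400],None,fx=4,fy=2.3,interpolation=cv2.INTER_CUBIC))
cv2.imwrite('pics/d0b.png',cv2.resize(a[160:400,40:260],None,fx=3,fy=2.5,interpolation=cv2.INTER_CUBIC))
E
```

```text
(no output)
```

View pics/s0a.png

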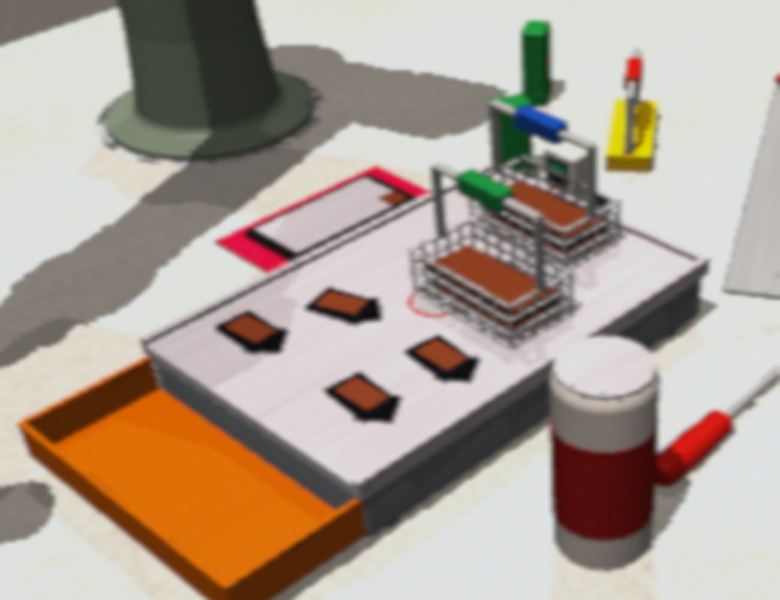

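View pics/s0b.png

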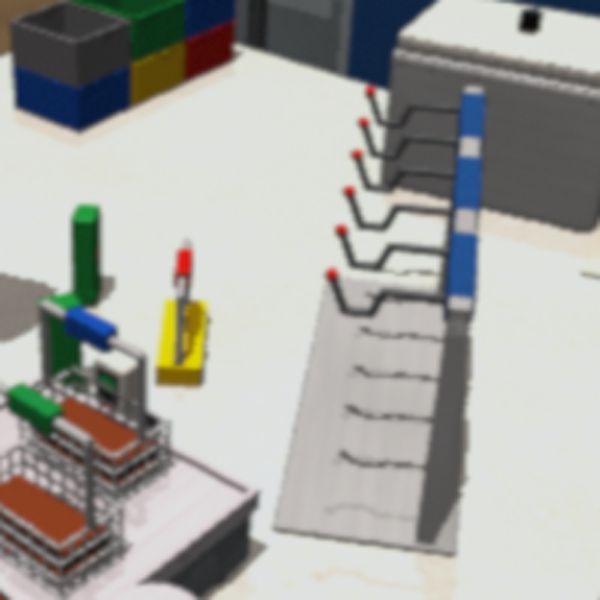

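View pics/d0a.png

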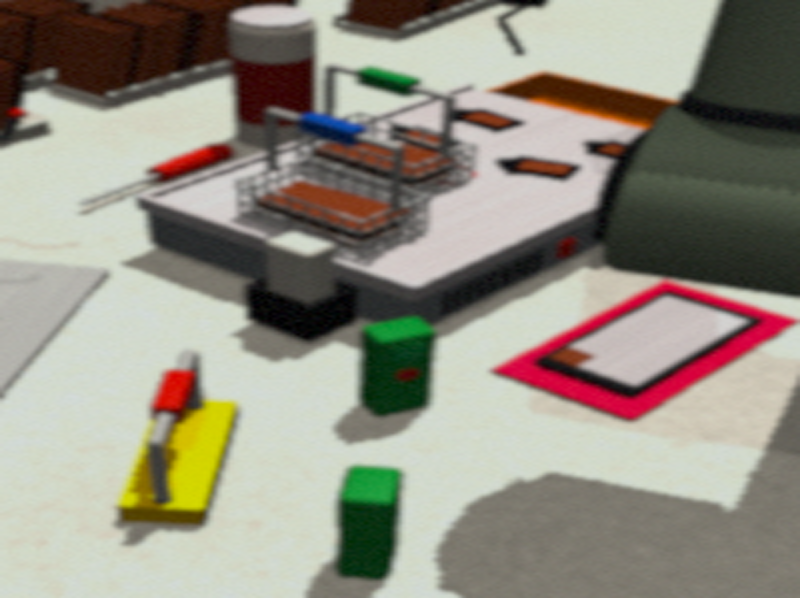

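View pics/d0b.png

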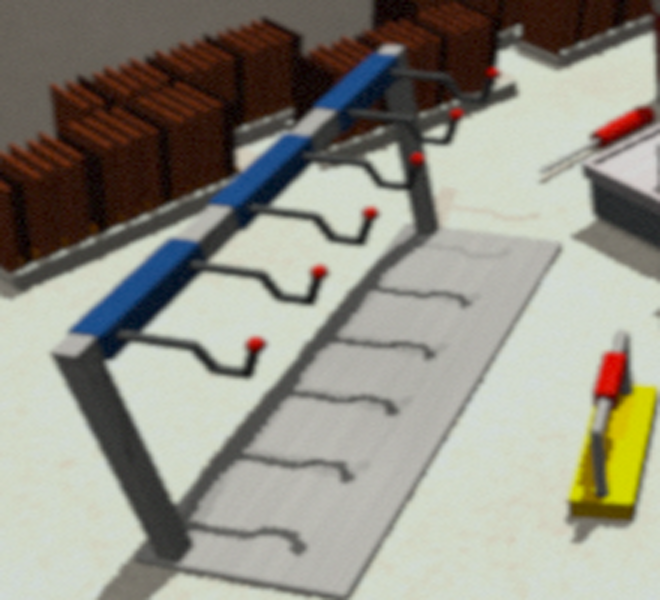

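```bash
python3 - <<'E'
from h import *
S=cv2.imread('pics/scene0.png');D=cv2.imread('pics/side0.png')
def blobs(im,box,fn,mn=3):
    x0,x1,y0,y1=box
    c=im[y0:y1,x0:x1].astype(int);b,g,r=c[...,0],c[...,1],c[...,2]
    n,l,s,ce=cv2.connectedComponentsWithStats(fn(r,g,b).astype('uint8'))
    return [(np.round(ce[i]+[x0,y0],1).tolist(),int(s[i,4])) for i in range(1,n) if s[i,4]>=mn]
red=lambda r,g,b:(r>120)&(g<90)&(b<90)&(r-g>80)
blue=lambda r,g,b:(b>100)&(b-r>50)
green=lambda r,g,b:(g>70)&(g-r>40)&(g-b>20)
print('tips S',blobs(S,(340,400,110,200),red,2)); print('tips D',blobs(D,(100,220,170,320),red,2))
print('scr S',blobs(S,(290,310,160,195),red)); print('D',blobs(D,(230,260,285,330),red))
print('blue S',blobs(S,(250,290,185,215),blue));print('D',blobs(D,(265,300,180,210),blue))
print('green S',blobs(S,(235,265,212,240),green));print('D',blobs(D,(280,310,165,185),green))
st=[(370,91),(363,123),(357,155),(349,191),(341,230),(332,274)]
dt=[(491,73),(456,114),(416,158),(370,213),(319,271),(256,344)][::-1]
P=[]
for a,b in zip(st,dt):
    p,e=two(ray('scene',a[0]/3+240,a[1]/3+90),ray('side',b[0]/3+40,b[1]/2.5+160));P.append(p);print(p.round(4),round(e,4))
E
```

```text
tips S [([363.3, 119.3], 3), ([360.7, 130.3], 3), ([358.5, 141.0], 2), ([355.7, 153.3], 3), ([353.5, 166.5], 4), ([350.2, 181.2], 6)]
tips D [([203.9, 188.1], 8), ([191.8, 204.8], 8), ([178.5, 222.4], 11), ([163.0, 244.5], 6), ([145.8, 268.0], 10), ([124.7, 297.0], 13)]
scr S [([301.1, 177.5], 31)]
D [([243.2, 309.1], 121)]
blue S [([269.6, 196.7], 86)]
D [([282.8, 192.8], 67)]
green S [([250.9, 223.4], 113)]
D [([296.6, 172.6], 55)]
[0.4395 0.4302 0.2327] 0.0005
[0.4755 0.3669 0.2323] 0.0006
[0.5091 0.3081 0.2321] 0.0002
[0.5446 0.2455 0.2332] 0.0011
[0.5781 0.1858 0.2328] 0.0005
[0.6133 0.1244 0.233 ] 0.001
```

```bash
python3 - <<'E'
from h import *
for n,a,b in (('scr',(301.1,177.5),(243.2,309.1)),('blue',(269.6,196.7),(282.8,192.8)),('green',(250.9,223.4),(296.6,172.6))):
    p,e=two(ray('scene',*a),ray('side',*b));print(n,p.round(4),round(e,4))
f=lambda u,v:(90+u/3,150+v/2.5)
for c,z in (((148,350),.075),((362,490),.075),((706,263),.081)): print('S corner',onz('scene',*f(*c),z).round(4))
g=lambda u,v:(200+u/4,140+v/2.3*1)
for c,z in (((143,202),.081),((415,290),.081)): print('D corner',onz('side',200+c[0]/4,140+c[1]/2.3,z).round(4))
# handle bar ends (z sleeve)
for n,c in (('green',((438,172),(543,217))),('blue',((494,105),(592,152)))):
    q=[onz('scene',*f(*x),.203) for x in c];d=q[1]-q[0];print(n,'S',q[0].round(3),q[1].round(3),np.degrees(np.arctan2(d[1],d[0])).round(1),np.linalg.norm(d).round(3))
for n,c in (('green',((331,70),(450,97))),('blue',((270,110),(402,147)))):
    q=[onz('side',200+x[0]/4,140+x[1]/2.3,.203) for x in c];d=q[1]-q[0];print(n,'D',q[0].round(3),q[1].round(3),np.degrees(np.arctan2(d[1],d[0])).round(1),np.linalg.norm(d).round(3))
for c in (((122,512),(205,520),(237,405)),): 
    for x in c: print('scr',onz('side',200+x[0]/4,140+x[1]/2.3,.022).round(4))
ff=lambda u,v:(240+u/3,90+v/3)
for x in ((158,372),(204,372),(206,308)): print('scrS',onz('scene',*ff(*x),.022).round(4))
f=lambda u,v:(90+u/3,150+v/2.5)
for x in ((252,333),(343,307),(443,358),(363,397)): print('chip',onz('scene',*f(*x),.08).round(4))
print('ring left',onz('scene',*f(408,303),.075))
E
```

```text
scr [0.3716 0.2387 0.1012] 0.0001
blue [ 0.4938 -0.0173  0.2085] 0.0014
green [ 0.5355 -0.1179  0.2076] 0.0016
S corner [ 0.3944 -0.3251  0.075 ]
S corner [ 0.6242 -0.3214  0.075 ]
S corner [0.6236 0.0286 0.081 ]
D corner [0.6069 0.0425 0.081 ]
D corner [0.3778 0.0389 0.081 ]
green S [ 0.494 -0.123  0.203] [ 0.593 -0.12   0.203] 2.0 0.099
blue S [ 0.447 -0.02   0.203] [ 0.556 -0.028  0.203] -4.2 0.109
green D [ 0.576 -0.108  0.203] [ 0.479 -0.112  0.203] -177.5 0.097
blue D [ 0.544 -0.016  0.203] [ 0.437 -0.014  0.203] 179.3 0.107
scr [0.3439 0.3052 0.022 ]
scr [0.3078 0.2832 0.022 ]
scr [0.386  0.1811 0.022 ]
scrS [0.3996 0.1709 0.022 ]
scrS [0.432  0.1998 0.022 ]
scrS [0.3604 0.2896 0.022 ]
chip [ 0.4377 -0.2648  0.08  ]
chip [ 0.4607 -0.1986  0.08  ]
chip [ 0.563  -0.1934  0.08  ]
chip [ 0.5555 -0.2608  0.08  ]
ring left [ 0.4881228  -0.15905562  0.075     ]
```

Call:
{"api": "apply_moves", "payload": {"moves": [{"fingers": -1, "translation": [0, 0, 0.03], "delta_rot": [0, 0, 0.18]}, {"fingers": -1, "translation": [0.01, 0.02, 0.03], "delta_rot": [0, 0, 0.18]}, {"fingers": -1, "translation": [0.02, 0.03, 0.03], "delta_rot": [0, 0, 0.18]}, {"fingers": -1, "translation": [0.02, 0.035, 0.02], "delta_rot": [0, 0, 0.18]}, {"fingers": -1, "translation": [0.025, 0.035, 0.01], "delta_rot": [0, 0, 0.18]}, {"fingers": -1, "translation": [0.025, 0.035, 0], "delta_rot": [0, 0, 0.18]}, {"fingers": -1, "translation": [0.025, 0.035, 0], "delta_rot": [0, 0, 0.18]}, {"fingers": -1, "translation": [0.025, 0.035, 0], "delta_rot": [0, 0, 0.18]}, {"fingers": -1, "translation": [0.025, 0.035, 0], "delta_rot": [0, 0, 0.18]}, {"fingers": -1, "translation": [0.025, 0.035, 0], "delta_rot": [0, 0, 0.18]}, {"fingers": -1, "translation": [0.02, 0.03, 0], "delta_rot": [0, 0, 0.18]}, {"fingers": -1, "translation": [0.01, 0.025, 0], "delta_rot": [0, 0, 0.18]}]}}

```text
clock: 1.65
ee_pos: [0.4777, -0.14, 0.4235]
eef_rot: [0.252, 0.968, 0.0, -0.0]
contact_force: [0.9, 0.1, -0.1]
finger_gap: 1.002
```

Call:
{"api": "apply_moves", "payload": {"moves": [{"fingers": -1, "translation": [0, 0, 0], "delta_rot": [0, 0, 0.18]}, {"fingers": -1, "translation": [0, 0, 0], "delta_rot": [0, 0, 0.18]}, {"fingers": -1, "translation": [0, 0, 0], "delta_rot": [0, 0, 0.155]}, {"fingers": -1, "translation": [0, 0, 0], "delta_rot": [0, 0, 0]}, {"fingers": -1, "translation": [0, 0, 0], "delta_rot": [0, 0, 0]}]}}

```text
clock: 2.28
ee_pos: [0.477, -0.1414, 0.4238]
eef_rot: [0.002, 1.0, 0.0, -0.0]
contact_force: [0.4, -0.5, 0.2]
finger_gap: 0.998
```

```bash
cat >> h.py <<'E'
def yawx(st=None):
    st=st or ctrl.state(); M=R.from_quat(st['eef_rot']).as_matrix(); return np.degrees(np.arctan2(M[1,0],M[0,0])),M[:,2].round(4)
def info():
    s=ctrl.state();print('t',round(s['clock'],2),'p',s['ee_pos'].round(4),'yaw',yawx(s)[0].round(2),yawx(s)[1],'F',s['contact_force'].round(1),'gap',round(s['finger_gap'],3));return s
E
python3 - <<'E'
from h import *
s=info();print(s['q'].round(2));snap('wrist','w1.png')
E
```

```text
t 2.27 p [ 0.477  -0.1414  0.4238] yaw 179.83 [-2.e-04  1.e-04 -1.e+00] F [ 0.4 -0.5  0.2] gap 0.998
[-0.44  0.17 -0.09  1.31  0.   -0.43]
```

View pics/w1.png

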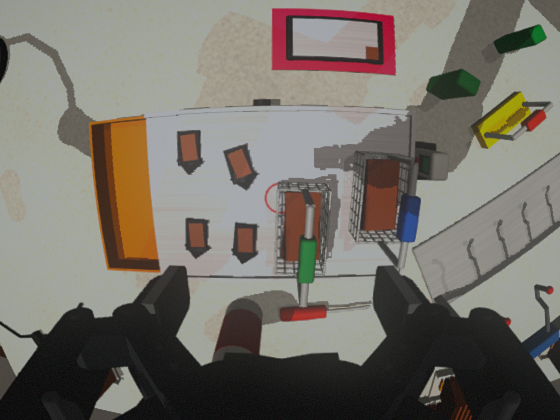

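Wrist view: the plate spans (148,110) to (412,278) with the ring at about (268,197). The green grip is at (307,245), the blue grip at (410,220), and the holster with the thermometer at (430,160). The four chips are at (190,150), (240,165), (197,237) and (245,240). Next I'll extract exact pixels.

```bash
python3 - <<'E'
import cv2
a=cv2.imread('pics/w1.png')
cv2.imwrite('pics/w1a.png',cv2.resize(a[95:295,255:455],None,fx=3,fy=3,interpolation=cv2.INTER_CUBIC))
cv2.imwrite('pics/w1b.png',cv2.resize(a[95:285,85:285],None,fx=3,fy=3,interpolation=cv2.INTER_CUBIC))
E
```

```text
(no output)
```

View pics/w1a.png

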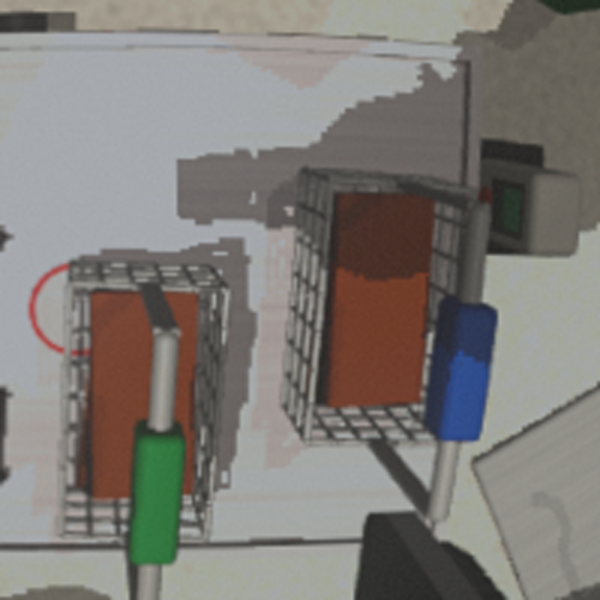

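View pics/w1b.png

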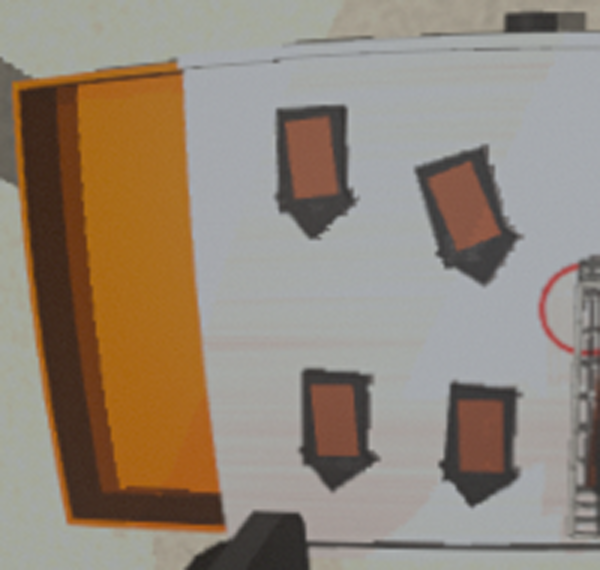

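```bash
python3 - <<'E'
from h import *
s=ctrl.state()
f=lambda u,v:(255+u/3,95+v/3)
g=lambda u,v:(85+u/3,95+v/3)
w=lambda p,z:onz('wrist',*p,z,s).round(4)
print('green sleeve',w(f(157,496),.203),'bar end',w(f(163,325),.2),'sleeve ends',w(f(160,428),.203),w(f(154,562),.203))
print('blue sleeve',w(f(462,371),.203),'ends',w(f(478,195),.2),w(f(437,518),.2),'slv ends',w(f(470,305),.203),w(f(452,438),.203))
print('lip far-y inner top', w(f(466,60),.081), 'outer',w(f(478,48),.081))
print('plate -y edge', w(g(183,68),.075), w(g(225,525),.075))
print('-x outer lip', w(g(183,68),.081), w(f(300,38),.081),w(f(0,33),.081))
print('+x lip', w(f(360,540),.081),w(f(0,548),.081),w(g(310,543),.081))
print('ring left top bot',w(f(31,305),.075),w(f(70,265),.075),w(f(72,353),.075))
print('therm top corners(.117)',w(f(533,167),.117),w(f(578,172),.117),w(f(574,255),.117),w(f(528,250),.117))
for c in ((315,165),(470,210),(338,425),(480,440)): print('chip',w(g(*c),.08))
E
```

```text
green sleeve [ 0.5353 -0.1165  0.203 ] bar end [ 0.479  -0.1156  0.2   ] sleeve ends [ 0.5118 -0.1161  0.203 ] [ 0.5595 -0.1168  0.203 ]
blue sleeve [ 0.4934 -0.0162  0.203 ] ends [ 0.4359 -0.0143  0.2   ] [ 0.5474 -0.0175  0.2   ] slv ends [ 0.4713 -0.0156  0.203 ] [ 0.5167 -0.0171  0.203 ]
lip far-y inner top [0.3866 0.0288 0.081 ] outer [0.3808 0.0345 0.081 ]
plate -y edge [ 0.3884 -0.3232  0.075 ] [ 0.6092 -0.3226  0.075 ]
-x outer lip [ 0.3887 -0.3206  0.081 ] [ 0.3818 -0.0477  0.081 ] [ 0.3815 -0.1743  0.081 ]
+x lip [ 0.6136 -0.0061  0.081 ] [ 0.6149 -0.179   0.081 ] [ 0.6144 -0.2766  0.081 ]
ring left top bot [ 0.4996 -0.1627  0.075 ] [ 0.4818 -0.1454  0.075 ] [ 0.5215 -0.1447  0.075 ]
therm top corners(.117) [0.4306 0.0467 0.117 ] [0.4313 0.0689 0.117 ] [0.467  0.0701 0.117 ] [0.4656 0.047  0.117 ]
chip [ 0.4353 -0.2602  0.08  ]
chip [ 0.4567 -0.1924  0.08  ]
chip [ 0.554 -0.257  0.08 ]
chip [ 0.5609 -0.1911  0.08  ]
```

Call:
{"api": "apply_moves", "payload": {"moves": [{"fingers": -1, "translation": [0.004, 0.03, 0], "delta_rot": [0, 0, -0.025]}, {"fingers": -1, "translation": [0.004, 0.035, 0], "delta_rot": [0, 0, 0]}, {"fingers": -1, "translation": [0.004, 0.035, 0], "delta_rot": [0, 0, 0]}, {"fingers": -1, "translation": [0.004, 0.025, 0], "delta_rot": [0, 0, 0]}, {"fingers": -1, "translation": [0, 0, -0.04], "delta_rot": [0, 0, 0]}, {"fingers": -1, "translation": [0, 0, -0.04], "delta_rot": [0, 0, 0]}, {"fingers": -1, "translation": [0, 0, -0.02], "delta_rot": [0, 0, 0]}, {"fingers": -1, "translation": [0, 0, 0], "delta_rot": [0, 0, 0]}]}}

```text
clock: 3.32
ee_pos: [0.4921, -0.0162, 0.3225]
eef_rot: [0.013, 1.0, 0.0, -0.002]
contact_force: [0.2, 0.5, 0.4]
finger_gap: 1.003
```

```bash
python3 - <<'E'
from h import *
s=info();snap('wrist','w2.png')
E
```

```text
t 3.33 p [ 0.4921 -0.0162  0.3225] yaw 178.47 [-3.4e-03  6.0e-04 -1.0e+00] F [0.2 0.5 0.4] gap 1.003
```

View pics/w2.png

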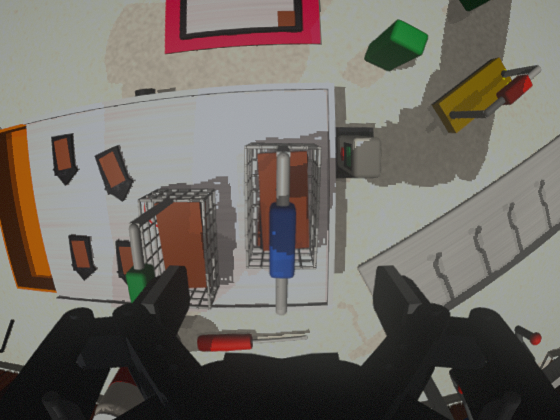

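The blue sleeve is centred in the view at (282,240), aligned between the fingers.

Call:
{"api": "apply_moves", "payload": {"moves": [{"fingers": -1, "translation": [0, 0, -0.03], "delta_rot": [0, 0, 0]}, {"fingers": -1, "translation": [0, 0, -0.025], "delta_rot": [0, 0, 0]}, {"fingers": -1, "translation": [0, 0, -0.015], "delta_rot": [0, 0, 0]}, {"fingers": 1, "translation": [0, 0, 0], "delta_rot": [0, 0, 0]}, {"fingers": 1, "translation": [0, 0, 0], "delta_rot": [0, 0, 0]}, {"fingers": 1, "translation": [0, 0, 0], "delta_rot": [0, 0, 0]}, {"fingers": 1, "translation": [0, 0, 0], "delta_rot": [0, 0, 0]}, {"fingers": 1, "translation": [0, 0, 0], "delta_rot": [0, 0, 0]}, {"fingers": 1, "translation": [0, 0, 0], "delta_rot": [0, 0, 0]}], "squeeze": 70}}

```text
clock: 4.5
ee_pos: [0.4935, -0.0162, 0.2547]
eef_rot: [0.013, 1.0, 0.0, 0.001]
contact_force: [-0.7, 2.4, 6.2]
finger_gap: 0.173
```

```bash
python3 - <<'E'
from h import *
s=info();im=snap('wrist','w3.png')
E
```

```text
t 4.5 p [ 0.4935 -0.0162  0.2547] yaw 178.53 [ 1.5e-03  4.0e-04 -1.0e+00] F [-0.7  2.4  6.2] gap 0.173
```

View pics/w3.png

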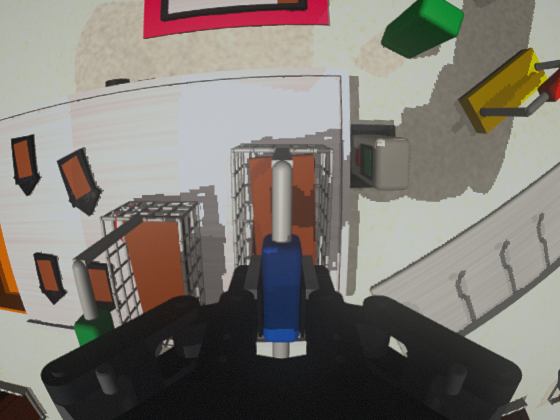

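Call:
{"api": "apply_moves", "payload": {"moves": [{"fingers": 1, "translation": [0, 0, 0.03], "delta_rot": [0, 0, 0]}, {"fingers": 1, "translation": [0, 0, 0.035], "delta_rot": [0, 0, 0]}, {"fingers": 1, "translation": [0, 0.015, 0.02], "delta_rot": [0, 0, -0.1]}, {"fingers": 1, "translation": [-0.005, 0.03, 0.0], "delta_rot": [0, 0, -0.13]}, {"fingers": 1, "translation": [-0.007, 0.035, 0.0], "delta_rot": [0, 0, -0.13]}, {"fingers": 1, "translation": [-0.01, 0.035, 0], "delta_rot": [0, 0, -0.13]}, {"fingers": 1, "translation": [-0.01, 0.035, 0], "delta_rot": [0, 0, -0.13]}, {"fingers": 1, "translation": [-0.01, 0.035, 0], "delta_rot": [0, 0, -0.13]}, {"fingers": 1, "translation": [-0.007, 0.035, 0], "delta_rot": [0, 0, -0.13]}, {"fingers": 1, "translation": [-0.002, 0.025, 0], "delta_rot": [0, 0, -0.1]}, {"fingers": 1, "translation": [0, 0, 0], "delta_rot": [0, 0, -0.034]}, {"fingers": 1, "translation": [0, 0, 0], "delta_rot": [0, 0, 0]}]}}

```text
clock: 6.05
ee_pos: [0.4416, 0.2281, 0.3382]
eef_rot: [0.497, 0.868, -0.001, -0.0]
contact_force: [0.4, -0.5, -3.8]
finger_gap: 0.177
```

```bash
python3 - <<'E'
from h import *
s=info();im=snap('wrist','w4.png');snap('scene','s4.png')
E
```

```text
t 6.05 p [0.4416 0.2281 0.3382] yaw 120.46 [-0.0015 -0.0013 -1.    ] F [ 0.4 -0.5 -3.8] gap 0.177
```

View pics/w4.png

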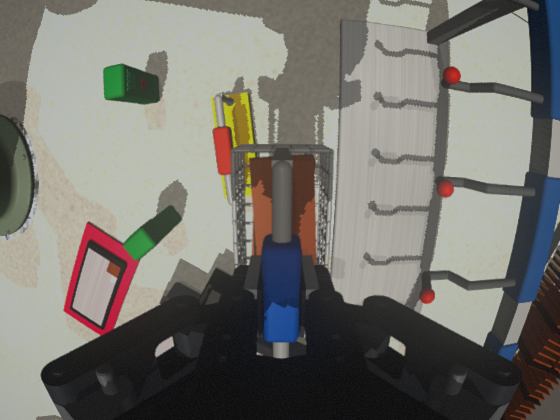

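View pics/s4.png

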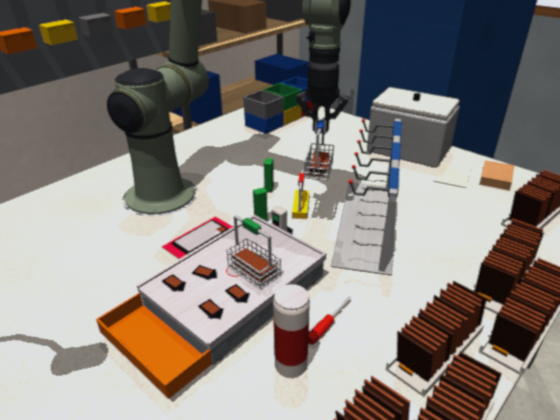

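Blue basket is held upright in front of the rail. The red tips are visible at (452,75), (445,188) and (428,296), so I'll check those against my tip estimates.

```bash
python3 - <<'E'
from h import *
s=ctrl.state()
for p in ((.4395,.4302),(.4755,.3669),(.5091,.3081),(.5446,.2455)): print(proj('wrist',(*p,.234),s).round(1))
for u in ((452,75),(445,188),(428,296)): print(onz('wrist',*u,.234,s).round(4))
E
```

```text
[446.  -32.6]
[452.4  76.1]
[446.1 189.3]
[428.1 296.4]
[0.475  0.3673 0.234 ]
[0.508  0.3083 0.234 ]
[0.5443 0.2457 0.234 ]
```

Call:
{"api": "apply_moves", "payload": {"moves": [{"fingers": 1, "translation": [0.02, 0.011, 0], "delta_rot": [0, 0, 0]}, {"fingers": 1, "translation": [0.03, 0.017, 0], "delta_rot": [0, 0, 0]}, {"fingers": 1, "translation": [0.03, 0.017, 0], "delta_rot": [0, 0, 0]}, {"fingers": 1, "translation": [0.0244, 0.0146, 0], "delta_rot": [0, 0, 0]}, {"fingers": 1, "translation": [0, 0, -0.02], "delta_rot": [0, 0, 0]}, {"fingers": 1, "translation": [0, 0, -0.02], "delta_rot": [0, 0, 0]}, {"fingers": 1, "translation": [0, 0, 0], "delta_rot": [0, 0, 0]}]}}

```text
clock: 7.02
ee_pos: [0.5457, 0.2869, 0.2969]
eef_rot: [0.497, 0.868, -0.002, -0.001]
contact_force: [0.1, 0.5, -3.6]
finger_gap: 0.17
```

```bash
python3 - <<'E'
from h import *
s=info();im=snap('wrist','w5.png')
for p in ((.5091,.3081),(.5446,.2455)): print(proj('wrist',(*p,.234),s).round(1))
a=snap('side','d5.png');a=cv2.imread('pics/d5.png');cv2.imwrite('pics/d5a.png',cv2.resize(a[150:350,60:260],None,fx=3,fy=3))
E
```

```text
t 7.03 p [0.5457 0.2869 0.2969] yaw 120.37 [-0.0042 -0.0018 -1.    ] F [ 0.1  0.5 -3.6] gap 0.17
[232.4 201.2]
[238.4 340.3]
```

View pics/w5.png

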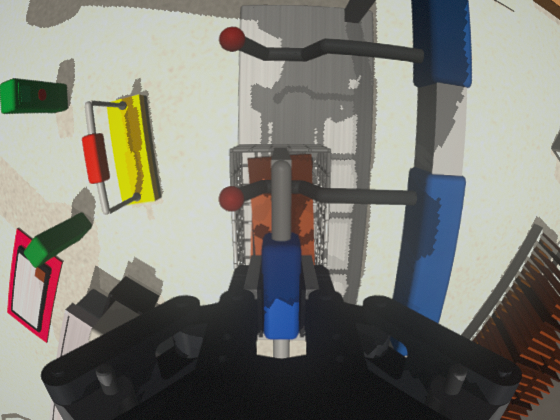

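View pics/d5a.png

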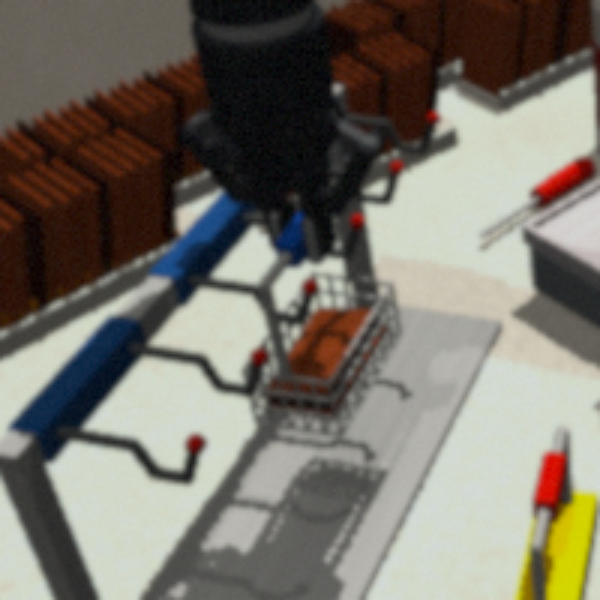

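Call:
{"api": "apply_moves", "payload": {"moves": [{"fingers": 1, "translation": [0.0003, 0.0008, -0.012], "delta_rot": [0, 0, 0]}, {"fingers": 1, "translation": [0, 0, -0.01], "delta_rot": [0, 0, 0]}, {"fingers": 1, "translation": [0, 0, -0.006], "delta_rot": [0, 0, 0]}, {"fingers": 1, "translation": [0, 0, -0.004], "delta_rot": [0, 0, 0]}, {"fingers": 1, "translation": [0, 0, 0], "delta_rot": [0, 0, 0]}]}}

```text
clock: 7.75
ee_pos: [0.5467, 0.289, 0.2668]
eef_rot: [0.497, 0.868, -0.0, -0.0]
contact_force: [-0.3, 0.3, -3.6]
finger_gap: 0.173
```

```bash
python3 - <<'E'
from h import *
s=info();im=snap('wrist','w6.png')
E
```

```text
t 7.75 p [0.5467 0.289  0.2668] yaw 120.43 [-1.e-04 -0.e+00 -1.e+00] F [-0.3  0.3 -3.6] gap 0.173
```

View pics/w6.png

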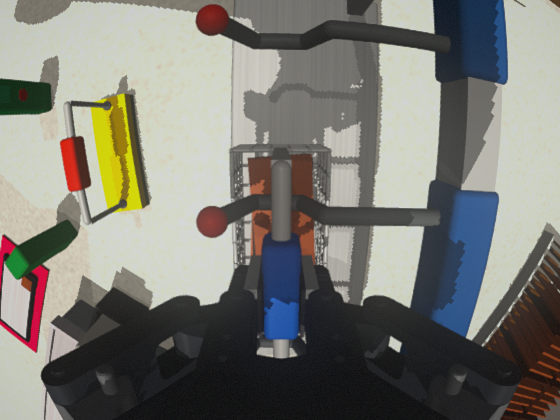

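Call:
{"api": "apply_moves", "payload": {"moves": [{"fingers": 1, "translation": [0, 0, -0.003], "delta_rot": [0, 0, 0]}, {"fingers": 1, "translation": [0, 0, -0.002], "delta_rot": [0, 0, 0]}, {"fingers": 1, "translation": [0, 0, 0], "delta_rot": [0, 0, 0]}]}}

```text
clock: 8.18
ee_pos: [0.547, 0.2891, 0.2659]
eef_rot: [0.497, 0.868, 0.001, 0.001]
contact_force: [-6.2, -2.9, 16.5]
finger_gap: 0.174
```

Call:
{"api": "apply_moves", "payload": {"moves": [{"fingers": 1, "translation": [-0.0022, -0.0012, 0], "delta_rot": [0, 0, 0]}, {"fingers": 1, "translation": [0, 0, 0], "delta_rot": [0, 0, 0]}]}}

```text
clock: 8.43
ee_pos: [0.5466, 0.2889, 0.266]
eef_rot: [0.497, 0.868, 0.003, 0.002]
contact_force: [-1.0, -1.0, 12.2]
finger_gap: 0.173
```

Call:
{"api": "apply_moves", "payload": {"moves": [{"fingers": 0.5, "translation": [0, 0, 0], "delta_rot": [0, 0, 0]}, {"fingers": 0.3, "translation": [0, 0, 0], "delta_rot": [0, 0, 0]}, {"fingers": 0.3, "translation": [0, 0, 0], "delta_rot": [0, 0, 0]}, {"fingers": 0.3, "translation": [0, 0, 0], "delta_rot": [0, 0, 0]}]}}

```text
clock: 8.93
ee_pos: [0.5444, 0.2877, 0.2616]
eef_rot: [0.497, 0.868, -0.0, -0.0]
contact_force: [0.2, -0.1, -0.4]
finger_gap: 0.348
```

```bash
python3 - <<'E'
from h import *
s=info();im=snap('wrist','w7.png')
E
```

```text
t 8.93 p [0.5444 0.2877 0.2616] yaw 120.42 [-5.e-04 -2.e-04 -1.e+00] F [ 0.2 -0.1 -0.4] gap 0.348
```

View pics/w7.png

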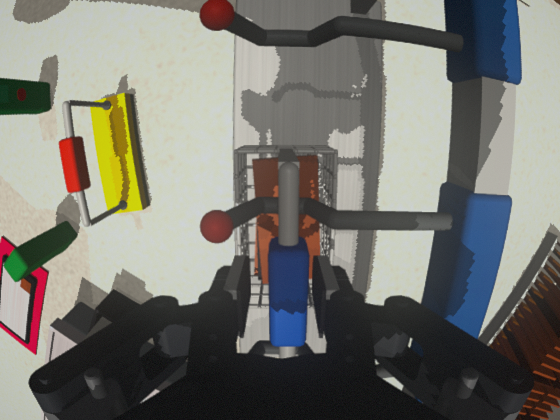

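```bash
python3 - <<'E'
from h import *
s=ctrl.state()
h2=np.array([.5460,.2877]);ex=np.array([.869,.494]);ey=np.array([-.494,.869])
def rc(u,z):
    p=onz('wrist',*u,z,s)[:2]-h2;return (p@ex*1000).round(1),(p@ey*1000).round(1)
print('tip',rc((217,226),.233),'far tip',rc((217,14),.233))
for u in ((289,170),(289,200),(289,235)): print('bar',rc(u,.210))
for u in ((245,207),(262,205),(315,211),(332,221),(448,222)): print('prong',u,rc(u,.206),rc(u,.22))
a=snap('side','d7.png');a=cv2.imread('pics/d7.png');cv2.imwrite('pics/d7a.png',cv2.resize(a[190:330,100:250],None,fx=4,fy=4,interpolation=cv2.INTER_CUBIC))
a=snap('scene','s7.png');a=cv2.imread('pics/s7.png');cv2.imwrite('pics/s7a.png',cv2.resize(a[90:240,270:420],None,fx=4,fy=4,interpolation=cv2.INTER_CUBIC))
E
```

```text
tip (np.float64(-22.5), np.float64(37.0)) far tip (np.float64(-22.4), np.float64(104.7))
bar (np.float64(0.9), np.float64(52.3))
bar (np.float64(1.2), np.float64(40.7))
bar (np.float64(1.5), np.float64(26.5))
prong (245, 207) (np.float64(-16.3), np.float64(36.7)) (np.float64(-14.7), np.float64(40.2))
prong (262, 205) (np.float64(-9.4), np.float64(37.6)) (np.float64(-8.6), np.float64(41.0))
prong (315, 211) (np.float64(11.8), np.float64(35.4)) (np.float64(10.2), np.float64(39.1))
prong (332, 221) (np.float64(19.0), np.float64(31.3)) (np.float64(16.6), np.float64(35.4))
prong (448, 222) (np.float64(72.3), np.float64(31.4)) (np.float64(64.0), np.float64(35.5))
```

View pics/d7a.png

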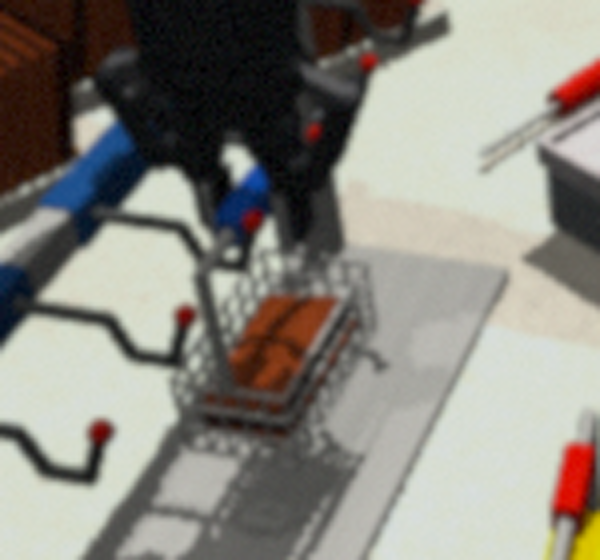

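View pics/s7a.png

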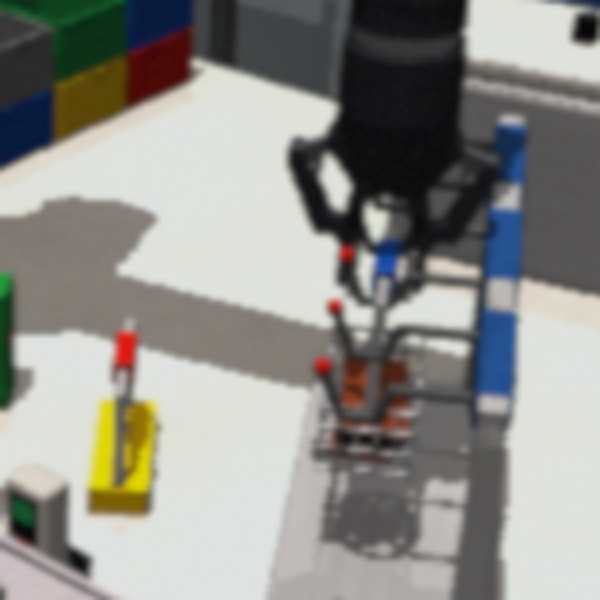

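The bar lies 1 mm from the trough centre and the basket hangs from both prongs. I'll retreat upward and go to the green basket.

Call:
{"api": "apply_moves", "payload": {"moves": [{"fingers": 0.3, "translation": [0, 0, 0.025], "delta_rot": [0, 0, 0]}, {"fingers": 0.3, "translation": [0, 0, 0.04], "delta_rot": [0, 0, 0]}, {"fingers": 0.3, "translation": [0, 0, 0.045], "delta_rot": [0, 0, 0]}, {"fingers": -1, "translation": [0, -0.045, 0], "delta_rot": [0, 0, 0.12]}, {"fingers": -1, "translation": [0, -0.045, 0], "delta_rot": [0, 0, 0.12]}, {"fingers": -1, "translation": [0, -0.045, 0], "delta_rot": [0, 0, 0.12]}, {"fingers": -1, "translation": [0, -0.045, 0], "delta_rot": [0, 0, 0.12]}, {"fingers": -1, "translation": [0, -0.045, 0], "delta_rot": [0, 0, 0.12]}, {"fingers": -1, "translation": [0, -0.045, 0], "delta_rot": [0, 0, 0.12]}, {"fingers": -1, "translation": [0, -0.045, 0], "delta_rot": [0, 0, 0.12]}, {"fingers": -1, "translation": [-0.004, -0.045, 0], "delta_rot": [0, 0, 0.12]}, {"fingers": -1, "translation": [-0.005, -0.045, 0], "delta_rot": [0, 0, 0.066]}]}}

```text
clock: 10.58
ee_pos: [0.5353, -0.1187, 0.3719]
eef_rot: [0.006, 1.0, -0.0, 0.0]
contact_force: [0.5, -0.7, 0.0]
finger_gap: 1.004
```

Call:
{"api": "apply_moves", "payload": {"moves": [{"fingers": -1, "translation": [0, 0, -0.03], "delta_rot": [0, 0, 0]}, {"fingers": -1, "translation": [0, 0, -0.02], "delta_rot": [0, 0, 0]}, {"fingers": -1, "translation": [0, 0, 0], "delta_rot": [0, 0, 0]}]}}

```text
clock: 10.95
ee_pos: [0.5346, -0.1171, 0.3205]
eef_rot: [0.007, 1.0, 0.001, -0.002]
contact_force: [-0.6, -0.5, -0.3]
finger_gap: 1.0
```

```bash
python3 - <<'E'
from h import *
s=info();im=snap('wrist','w8.png');snap('side','d8.png')
b=im.astype(int);m=((b[...,1]>70)&(b[...,1]-b[...,0]>40)&(b[...,1]-b[...,2]>20)).astype('uint8')
n,l,st,ce=cv2.connectedComponentsWithStats(m)
for i in range(1,n):
    if st[i,4]>150: print(st[i],ce[i].round(1),onz('wrist',*ce[i],.205,s).round(4))
E
```

```text
t 10.95 p [ 0.5346 -0.1171  0.3205] yaw 179.18 [-0.0032  0.0011 -1.    ] F [-0.6 -0.5 -0.3] gap 1.0
[269 249  24  29 531] [280.3 265.2] [ 0.5501 -0.1183  0.205 ]
```

View pics/w8.png

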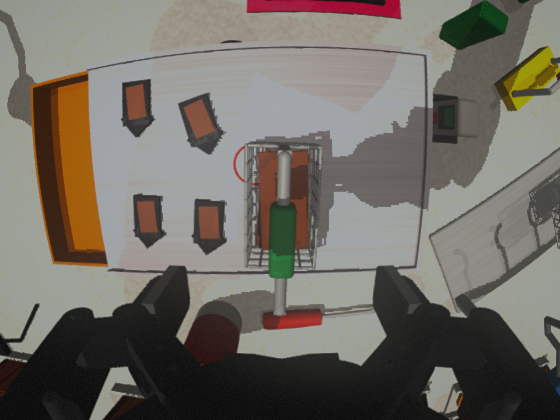

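View pics/d8.png

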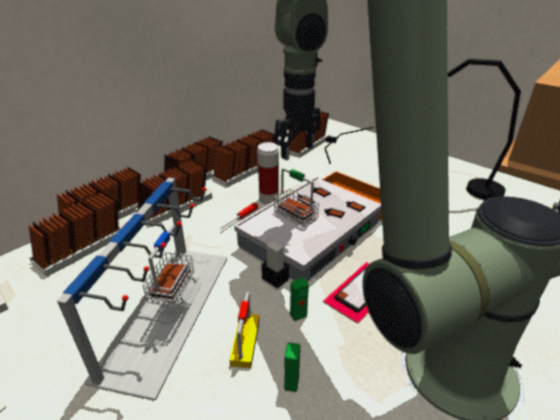

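Call:
{"api": "apply_moves", "payload": {"moves": [{"fingers": -1, "translation": [0, -0.0005, -0.03], "delta_rot": [0, 0, 0]}, {"fingers": -1, "translation": [0, 0, -0.025], "delta_rot": [0, 0, 0]}, {"fingers": -1, "translation": [0, 0, -0.011], "delta_rot": [0, 0, 0]}, {"fingers": 1, "translation": [0, 0, 0], "delta_rot": [0, 0, 0]}, {"fingers": 1, "translation": [0, 0, 0], "delta_rot": [0, 0, 0]}, {"fingers": 1, "translation": [0, 0, 0], "delta_rot": [0, 0, 0]}, {"fingers": 1, "translation": [0, 0, 0], "delta_rot": [0, 0, 0]}, {"fingers": 1, "translation": [0, 0, 0], "delta_rot": [0, 0, 0]}, {"fingers": 1, "translation": [0, 0, 0], "delta_rot": [0, 0, 0]}]}}

```text
clock: 12.18
ee_pos: [0.5359, -0.1177, 0.2566]
eef_rot: [0.007, 1.0, -0.0, 0.001]
contact_force: [-0.7, 1.7, 5.6]
finger_gap: 0.173
```

```bash
python3 - <<'E'
from h import *
s=info();im=snap('wrist','w9.png')
E
```

```text
t 12.18 p [ 0.5359 -0.1177  0.2566] yaw 179.22 [ 1.2e-03 -2.0e-04 -1.0e+00] F [-0.7  1.7  5.6] gap 0.173
```

View pics/w9.png

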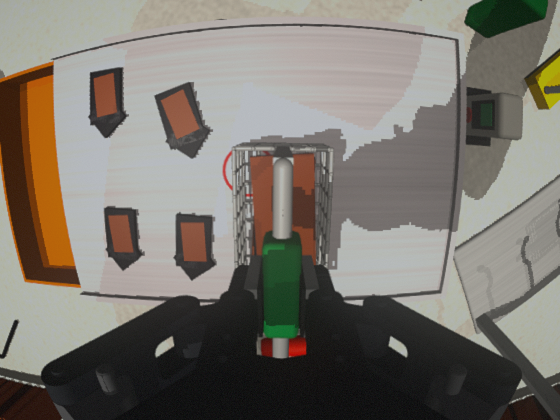

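Call:
{"api": "apply_moves", "payload": {"moves": [{"fingers": 1, "translation": [0, 0, 0.03], "delta_rot": [0, 0, 0]}, {"fingers": 1, "translation": [0, 0, 0.035], "delta_rot": [0, 0, 0]}, {"fingers": 1, "translation": [0, 0.014, 0.02], "delta_rot": [0, 0, -0.1]}, {"fingers": 1, "translation": [-0.004, 0.03, 0.0], "delta_rot": [0, 0, -0.13]}, {"fingers": 1, "translation": [-0.004, 0.03, 0.0], "delta_rot": [0, 0, -0.13]}, {"fingers": 1, "translation": [-0.004, 0.03, 0], "delta_rot": [0, 0, -0.13]}, {"fingers": 1, "translation": [-0.004, 0.03, 0], "delta_rot": [0, 0, -0.13]}, {"fingers": 1, "translation": [-0.004, 0.03, 0], "delta_rot": [0, 0, -0.13]}, {"fingers": 1, "translation": [-0.003, 0.03, 0], "delta_rot": [0, 0, -0.13]}, {"fingers": 1, "translation": [-0.0024, 0.03, 0], "delta_rot": [0, 0, -0.1]}, {"fingers": 1, "translation": [0, 0, 0], "delta_rot": [0, 0, -0.046]}, {"fingers": 1, "translation": [0, 0, 0], "delta_rot": [0, 0, 0]}]}}

```text
clock: 13.72
ee_pos: [0.5096, 0.1065, 0.3399]
eef_rot: [0.496, 0.868, -0.001, -0.001]
contact_force: [1.0, -0.6, -3.0]
finger_gap: 0.176
```

```bash
python3 - <<'E'
from h import *
s=info();im=snap('wrist','w10.png')
for p in ((.5446,.2455),(.5781,.1858),(.6133,.1244)): print(proj('wrist',(*p,.234),s).round(1))
E
```

```text
t 13.72 p [0.5096 0.1065 0.3399] yaw 120.5 [-2.1e-03 -5.0e-04 -1.0e+00] F [ 1.  -0.6 -3. ] gap 0.176
[453.4  78.5]
[445.9 191.8]
[428.6 296.2]
```

View pics/w10.png

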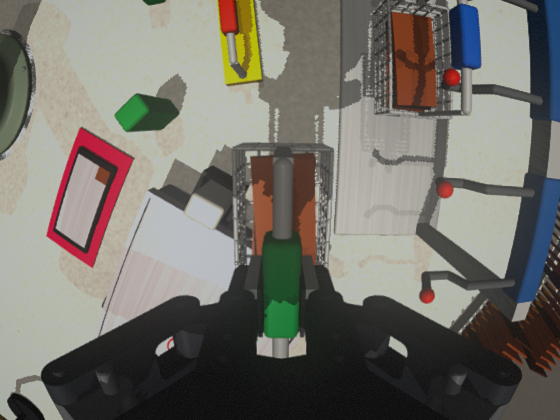

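Call:
{"api": "apply_moves", "payload": {"moves": [{"fingers": 1, "translation": [0.02, 0.011, 0], "delta_rot": [0, 0, 0]}, {"fingers": 1, "translation": [0.03, 0.017, 0], "delta_rot": [0, 0, 0]}, {"fingers": 1, "translation": [0.03, 0.017, 0], "delta_rot": [0, 0, 0]}, {"fingers": 1, "translation": [0.024, 0.0138, 0], "delta_rot": [0, 0, 0]}, {"fingers": 1, "translation": [0, 0, -0.02], "delta_rot": [0, 0, 0]}, {"fingers": 1, "translation": [0, 0, -0.02], "delta_rot": [0, 0, 0]}, {"fingers": 1, "translation": [0, 0, -0.015], "delta_rot": [0, 0, 0]}, {"fingers": 1, "translation": [0, 0, -0.01], "delta_rot": [0, 0, 0]}, {"fingers": 1, "translation": [0, 0, 0], "delta_rot": [0, 0, 0]}]}}

```text
clock: 14.9
ee_pos: [0.6138, 0.1648, 0.2752]
eef_rot: [0.497, 0.868, -0.0, -0.001]
contact_force: [0.1, -0.6, -3.5]
finger_gap: 0.171
```

```bash
python3 - <<'E'
from h import *
s=info();im=snap('wrist','w11.png')
E
```

```text
t 14.9 p [0.6138 0.1648 0.2752] yaw 120.41 [-1.4e-03 -2.0e-04 -1.0e+00] F [ 0.1 -0.6 -3.5] gap 0.171
```

View pics/w11.png

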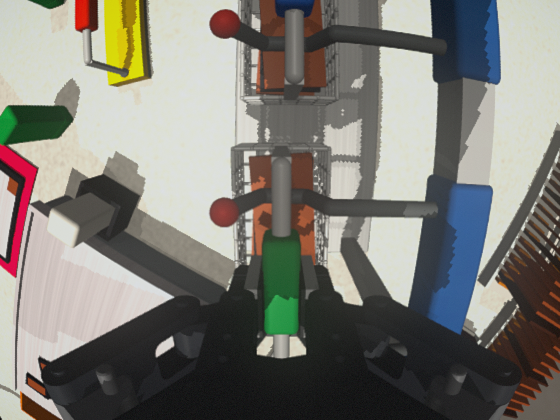

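The prong passes under the bar between sleeve and bail, as with blue. I'll lower to contact.

Call:
{"api": "apply_moves", "payload": {"moves": [{"fingers": 1, "translation": [0, 0, -0.004], "delta_rot": [0, 0, 0]}, {"fingers": 1, "translation": [0, 0, -0.003], "delta_rot": [0, 0, 0]}, {"fingers": 1, "translation": [0, 0, -0.002], "delta_rot": [0, 0, 0]}, {"fingers": 1, "translation": [0, 0, -0.001], "delta_rot": [0, 0, 0]}, {"fingers": 1, "translation": [0, 0, 0], "delta_rot": [0, 0, 0]}]}}

```text
clock: 15.58
ee_pos: [0.6144, 0.1652, 0.2686]
eef_rot: [0.497, 0.868, 0.001, 0.001]
contact_force: [-4.8, -0.9, 9.7]
finger_gap: 0.17
```

Call:
{"api": "apply_moves", "payload": {"moves": [{"fingers": 1, "translation": [-0.0015, -0.0005, 0], "delta_rot": [0, 0, 0]}, {"fingers": 0.5, "translation": [0, 0, 0], "delta_rot": [0, 0, 0]}, {"fingers": 0.3, "translation": [0, 0, 0], "delta_rot": [0, 0, 0]}, {"fingers": 0.3, "translation": [0, 0, 0], "delta_rot": [0, 0, 0]}, {"fingers": 0.3, "translation": [0, 0, 0], "delta_rot": [0, 0, 0]}]}}

```text
clock: 16.2
ee_pos: [0.6126, 0.1646, 0.2656]
eef_rot: [0.497, 0.868, -0.0, -0.0]
contact_force: [-0.3, -0.2, -0.1]
finger_gap: 0.349
```

```bash
python3 - <<'E'
from h import *
s=info();im=snap('wrist','w12.png')
E
```

```text
t 16.2 p [0.6126 0.1646 0.2656] yaw 120.43 [-4.e-04 -1.e-04 -1.e+00] F [-0.3 -0.2 -0.1] gap 0.349
```

View pics/w12.png

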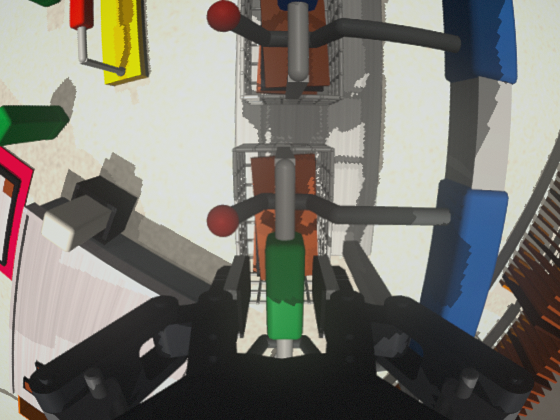

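Call:
{"api": "apply_moves", "payload": {"moves": [{"fingers": 0.3, "translation": [0, 0, 0.025], "delta_rot": [0, 0, 0]}, {"fingers": 0.3, "translation": [0, 0, 0.04], "delta_rot": [0, 0, 0]}, {"fingers": 0.3, "translation": [0, 0, 0.04], "delta_rot": [0, 0, 0]}, {"fingers": -1, "translation": [-0.03, 0.005, 0], "delta_rot": [0, 0, 0.0]}, {"fingers": -1, "translation": [-0.04, 0.012, 0], "delta_rot": [0, 0, 0.0]}, {"fingers": -1, "translation": [-0.04, 0.013, 0], "delta_rot": [0, 0, 0.05]}, {"fingers": -1, "translation": [-0.04, 0.013, 0], "delta_rot": [0, 0, 0.05]}, {"fingers": -1, "translation": [-0.04, 0.013, 0], "delta_rot": [0, 0, 0.05]}, {"fingers": -1, "translation": [-0.035, 0.012, 0], "delta_rot": [0, 0, 0]}, {"fingers": -1, "translation": [-0.015, 0.007, 0], "delta_rot": [0, 0, 0]}, {"fingers": -1, "translation": [0, 0, 0], "delta_rot": [0, 0, 0]}]}}

```text
clock: 17.62
ee_pos: [0.3725, 0.2399, 0.3712]
eef_rot: [0.43, 0.903, 0.0, 0.0]
contact_force: [-0.2, 0.5, 0.5]
finger_gap: 1.003
```

```bash
python3 - <<'E'
from h import *
s=info();im=snap('wrist','w13.png');snap('scene','s13.png');snap('side','d13.png')
b=im.astype(int);m=((b[...,0]>120)&(b[...,0]-b[...,1]>90)&(b[...,2]<90)).astype('uint8')
n,l,st,ce=cv2.connectedComponentsWithStats(m)
for i in range(1,n):
    if st[i,4]>150: print(st[i],ce[i].round(1),onz('wrist',*ce[i],.1,s).round(4))
E
```

```text
t 17.62 p [0.3725 0.2399 0.3712] yaw 129.1 [ 1.e-03  1.e-04 -1.e+00] F [-0.2  0.5  0.5] gap 1.003
[273 171  14  40 479] [279.3 189.9] [0.3707 0.2395 0.1   ]
[  79  223   90   94 1463] [123. 262.] [0.2749 0.0478 0.1   ]
```

View pics/w13.png

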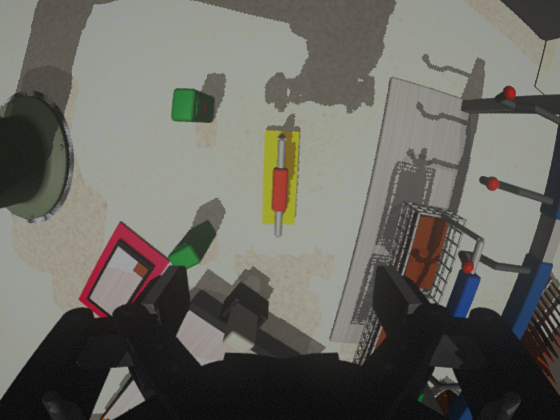

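View pics/s13.png

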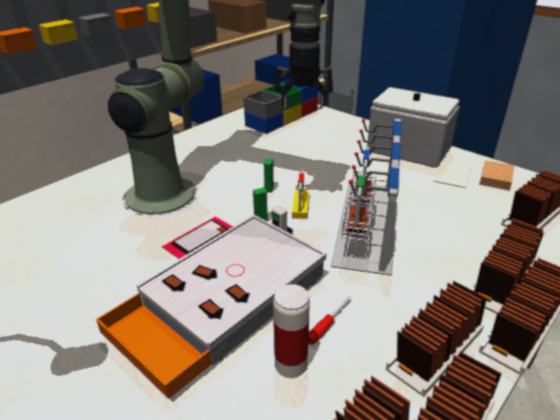

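View pics/d13.png

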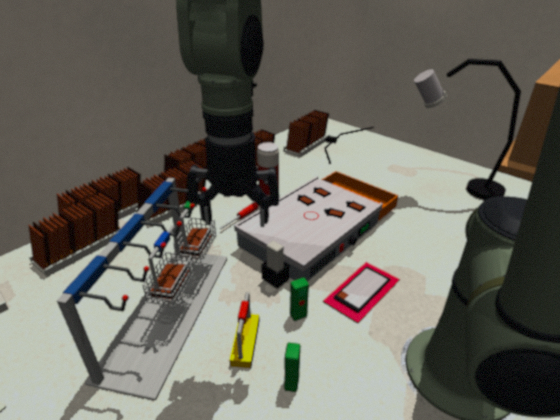

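```bash
python3 - <<'E'
from h import *
s=ctrl.state()
a=onz('wrist',282,134,.095,s);b=onz('wrist',278.5,236,.095,s);d=a-b
print(a.round(4),b.round(4),((a+b)/2).round(4),np.degrees(np.arctan2(d[1],d[0])),np.linalg.norm(d))
a=onz('wrist',265,223,.022,s);b=onz('wrist',266,131,.022,s);d=b-a;print(np.degrees(np.arctan2(d[1],d[0])),np.linalg.norm(d))
im=cv2.imread('pics/w13.png');cv2.imwrite('pics/w13a.png',cv2.resize(im[110:250,230:330],None,fx=4,fy=4))
E
```

```text
[0.3367 0.287  0.095 ] [0.4049 0.1967 0.095 ] [0.3708 0.2419 0.095 ] 127.02322493780333 0.1131312470594816
127.84033687325925 0.12235948831951007
```

View pics/w13a.png

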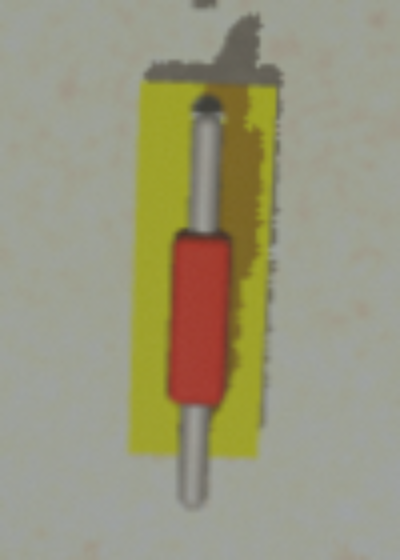

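Call:
{"api": "apply_moves", "payload": {"moves": [{"fingers": -1, "translation": [-0.0015, 0.0006, -0.04], "delta_rot": [0, 0, -0.036]}, {"fingers": -1, "translation": [0, 0, -0.05], "delta_rot": [0, 0, 0]}, {"fingers": -1, "translation": [0, 0, -0.05], "delta_rot": [0, 0, 0]}, {"fingers": -1, "translation": [0, 0, -0.04], "delta_rot": [0, 0, 0]}, {"fingers": -1, "translation": [0, 0, -0.026], "delta_rot": [0, 0, 0]}, {"fingers": -1, "translation": [0, 0, -0.015], "delta_rot": [0, 0, 0]}, {"fingers": 1, "translation": [0, 0, 0], "delta_rot": [0, 0, 0]}, {"fingers": 1, "translation": [0, 0, 0], "delta_rot": [0, 0, 0]}, {"fingers": 1, "translation": [0, 0, 0], "delta_rot": [0, 0, 0]}, {"fingers": 1, "translation": [0, 0, 0], "delta_rot": [0, 0, 0]}, {"fingers": 1, "translation": [0, 0, 0], "delta_rot": [0, 0, 0]}, {"fingers": 1, "translation": [0, 0, 0], "delta_rot": [0, 0, 0]}], "squeeze": 100}}

```text
clock: 19.27
ee_pos: [0.3713, 0.2401, 0.1507]
eef_rot: [0.447, 0.895, 0.0, 0.0]
contact_force: [-1.7, -1.4, 5.0]
finger_gap: 0.166
```

```bash
python3 - <<'E'
from h import *
s=info();im=snap('wrist','w14.png')
E
```

```text
t 19.27 p [0.3713 0.2401 0.1507] yaw 126.95 [ 1.e-03 -2.e-04 -1.e+00] F [-1.7 -1.4  5. ] gap 0.166
```

View pics/w14.png

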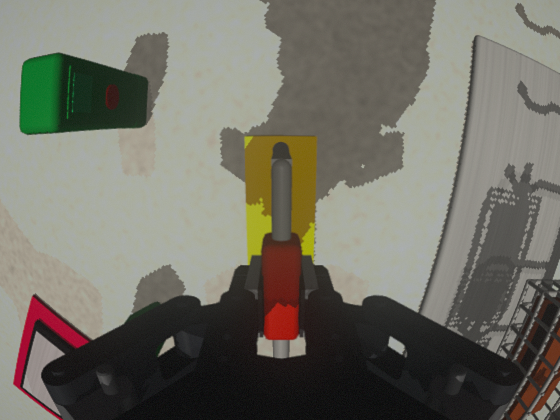

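Call:
{"api": "apply_moves", "payload": {"moves": [{"fingers": 1, "translation": [0, 0, 0.04], "delta_rot": [0, 0, 0]}, {"fingers": 1, "translation": [0, 0, 0.06], "delta_rot": [0, 0, 0]}, {"fingers": 1, "translation": [0, 0, 0.06], "delta_rot": [0, 0, 0]}, {"fingers": 1, "translation": [0.005, -0.03, 0.02], "delta_rot": [0, 0, 0.1]}, {"fingers": 1, "translation": [0.01, -0.04, 0], "delta_rot": [0, 0, 0.12]}, {"fingers": 1, "translation": [0.01, -0.045, 0], "delta_rot": [0, 0, 0.12]}, {"fingers": 1, "translation": [0.01, -0.045, 0], "delta_rot": [0, 0, 0.12]}, {"fingers": 1, "translation": [0.012, -0.045, 0], "delta_rot": [0, 0, 0.12]}, {"fingers": 1, "translation": [0.012, -0.045, 0], "delta_rot": [0, 0, 0.12]}, {"fingers": 1, "translation": [0.012, -0.045, 0], "delta_rot": [0, 0, 0.12]}, {"fingers": 1, "translation": [0.01, -0.045, 0], "delta_rot": [0, 0, 0.1]}, {"fingers": 1, "translation": [0, 0, 0], "delta_rot": [0, 0, 0.005]}]}}

```text
clock: 20.82
ee_pos: [0.4525, -0.1024, 0.3296]
eef_rot: [0.003, 1.0, -0.0, 0.0]
contact_force: [-0.4, 1.6, -4.0]
finger_gap: 0.162
```

```bash
python3 - <<'E'
from h import *
s=info();im=snap('wrist','w15.png')
for p in ((.621,-.323,.081),(.381,-.323,.081)): print(proj('wrist',p,s).round(1))
E
```

```text
t 20.82 p [ 0.4525 -0.1024  0.3296] yaw 179.71 [ 0.e+00 -7.e-04 -1.e+00] F [-0.4  1.6 -4. ] gap 0.162
[113.8 325.1]
[ 82.1 136.3]
```

View pics/w15.png

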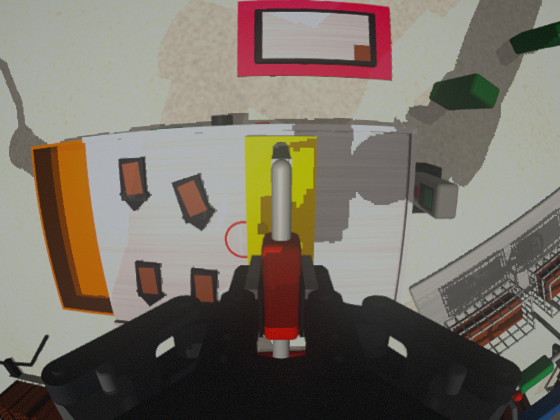

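Call:
{"api": "apply_moves", "payload": {"moves": [{"fingers": 1, "translation": [0.0015, -0.005, -0.03], "delta_rot": [0, 0, 0.0]}, {"fingers": 1, "translation": [0, 0, -0.03], "delta_rot": [0, 0, 0]}, {"fingers": 1, "translation": [0, 0, -0.025], "delta_rot": [0, 0, 0]}, {"fingers": 1, "translation": [0, 0, -0.01], "delta_rot": [0, 0, 0]}, {"fingers": 1, "translation": [0, 0, 0], "delta_rot": [0, 0, 0]}]}}

```text
clock: 21.5
ee_pos: [0.4532, -0.104, 0.2347]
eef_rot: [-0.0, 1.0, 0.0, -0.001]
contact_force: [0.5, 0.2, -3.7]
finger_gap: 0.166
```

```bash
python3 - <<'E'
from h import *
s=info();im=snap('wrist','w16.png')
E
```

```text
t 21.5 p [ 0.4532 -0.104   0.2347] yaw -179.99 [-1.2e-03  6.0e-04 -1.0e+00] F [ 0.5  0.2 -3.7] gap 0.166
```

View pics/w16.png

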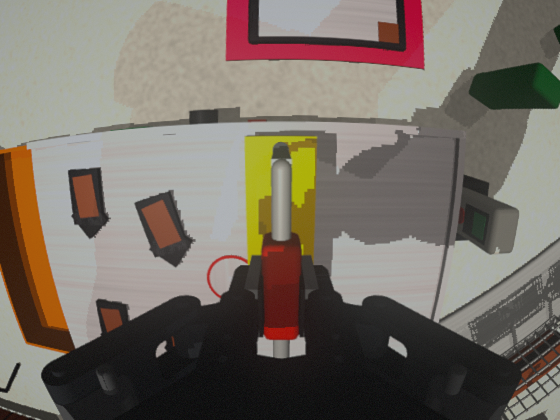

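Call:
{"api": "apply_moves", "payload": {"moves": [{"fingers": 1, "translation": [0.0005, 0, -0.004], "delta_rot": [0, 0, 0.0]}, {"fingers": 1, "translation": [0, 0, -0.003], "delta_rot": [0, 0, 0]}, {"fingers": 1, "translation": [0, 0, 0], "delta_rot": [0, 0, 0]}, {"fingers": 1, "translation": [0, 0, 0], "delta_rot": [0, 0, 0]}]}}

```text
clock: 22.05
ee_pos: [0.4542, -0.1049, 0.228]
eef_rot: [0.0, 1.0, 0.0, 0.0]
contact_force: [0.8, 0.5, -3.5]
finger_gap: 0.169
```

Call:
{"api": "apply_moves", "payload": {"moves": [{"fingers": 1, "translation": [0, -0.008, 0], "delta_rot": [0, 0, 0]}, {"fingers": 1, "translation": [0, -0.012, 0], "delta_rot": [0, 0, 0]}, {"fingers": 1, "translation": [0, -0.012, 0], "delta_rot": [0, 0, 0]}, {"fingers": 1, "translation": [0, -0.012, 0], "delta_rot": [0, 0, 0]}, {"fingers": 1, "translation": [0, -0.012, 0], "delta_rot": [0, 0, 0]}, {"fingers": 1, "translation": [0, -0.012, 0], "delta_rot": [0, 0, 0]}, {"fingers": 1, "translation": [0, -0.012, 0], "delta_rot": [0, 0, 0]}, {"fingers": 1, "translation": [0, -0.012, 0], "delta_rot": [0, 0, 0]}, {"fingers": 1, "translation": [0, -0.012, 0], "delta_rot": [0, 0, 0]}, {"fingers": 1, "translation": [0, 0, 0], "delta_rot": [0, 0, 0]}]}}

```text
clock: 23.3
ee_pos: [0.4543, -0.2098, 0.2279]
eef_rot: [0.001, 1.0, -0.0, 0.0]
contact_force: [-0.5, 0.5, -3.9]
finger_gap: 0.172
```

```bash
python3 - <<'E'
from h import *
s=info();im=snap('wrist','w17.png')
E
```

```text
t 23.3 p [ 0.4543 -0.2098  0.2279] yaw 179.88 [ 3.e-04 -3.e-04 -1.e+00] F [-0.5  0.5 -3.9] gap 0.172
```

View pics/w17.png

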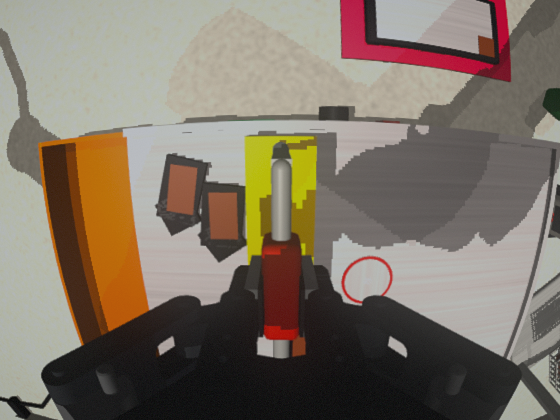

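Chips 1 and 2 are being pushed ahead of the scraper face, at (182,188) and (222,215). Continuing.

Call:
{"api": "apply_moves", "payload": {"moves": [{"fingers": 1, "translation": [0, -0.008, 0], "delta_rot": [0, 0, 0]}, {"fingers": 1, "translation": [0, -0.012, 0], "delta_rot": [0, 0, 0]}, {"fingers": 1, "translation": [0, -0.012, 0], "delta_rot": [0, 0, 0]}, {"fingers": 1, "translation": [0, -0.012, 0], "delta_rot": [0, 0, 0]}, {"fingers": 1, "translation": [0, -0.012, 0], "delta_rot": [0, 0, 0]}, {"fingers": 1, "translation": [0, -0.012, 0], "delta_rot": [0, 0, 0]}, {"fingers": 1, "translation": [0, -0.012, 0], "delta_rot": [0, 0, 0]}, {"fingers": 1, "translation": [0, -0.012, 0], "delta_rot": [0, 0, 0]}, {"fingers": 1, "translation": [0, -0.012, 0], "delta_rot": [0, 0, 0]}, {"fingers": 1, "translation": [0, -0.012, 0], "delta_rot": [0, 0, 0]}, {"fingers": 1, "translation": [0, -0.009, 0], "delta_rot": [0, 0, 0]}, {"fingers": 1, "translation": [0, 0, 0], "delta_rot": [0, 0, 0]}]}}

```text
clock: 24.85
ee_pos: [0.4542, -0.3345, 0.2278]
eef_rot: [0.001, 1.0, -0.0, 0.0]
contact_force: [0.0, 0.6, -4.5]
finger_gap: 0.168
```

```bash
python3 - <<'E'
from h import *
s=info();im=snap('wrist','w18.png');snap('scene','s18.png')
E
```

```text
t 24.85 p [ 0.4542 -0.3345  0.2278] yaw 179.91 [ 2.e-04 -1.e-04 -1.e+00] F [ 0.   0.6 -4.5] gap 0.168
```

View pics/w18.png

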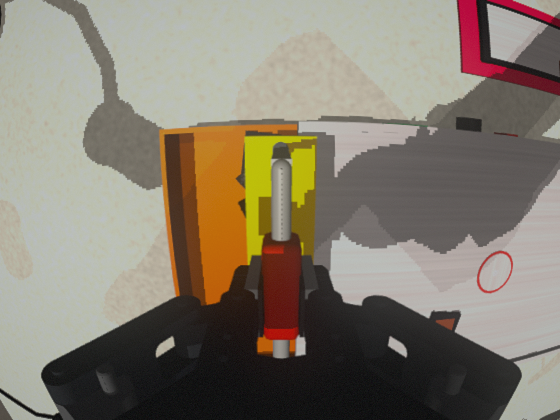

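View pics/s18.png

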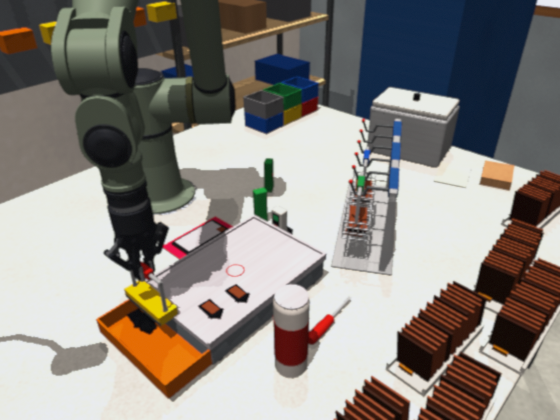

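```bash
python3 - <<'E'
from h import *
print(onz('scene',291,297,.19),onz('scene',291,362,0))
E
```

```text
[ 0.72772432 -0.21138693  0.19      ] [ 0.72150514 -0.20280755  0.        ]
```

Call:
{"api": "apply_moves", "payload": {"moves": [{"fingers": 1, "translation": [0, 0.005, 0.025], "delta_rot": [0, 0, 0]}, {"fingers": 1, "translation": [0.0, 0.02, 0.025], "delta_rot": [0, 0, 0]}, {"fingers": 1, "translation": [0.01, 0.035, 0], "delta_rot": [0, 0, 0]}, {"fingers": 1, "translation": [0.02, 0.035, 0], "delta_rot": [0, 0, 0]}, {"fingers": 1, "translation": [0.02, 0.035, 0], "delta_rot": [0, 0, 0]}, {"fingers": 1, "translation": [0.02, 0.035, 0], "delta_rot": [0, 0, 0]}, {"fingers": 1, "translation": [0.015, 0.035, 0], "delta_rot": [0, 0, 0]}, {"fingers": 1, "translation": [0.0105, 0.03, 0], "delta_rot": [0, 0, 0]}, {"fingers": 1, "translation": [0, 0, 0], "delta_rot": [0, 0, 0]}]}}

```text
clock: 26.08
ee_pos: [0.5499, -0.1012, 0.2778]
eef_rot: [-0.002, 1.0, 0.0, -0.0]
contact_force: [-0.0, -1.1, -2.4]
finger_gap: 0.168
```

```bash
python3 - <<'E'
from h import *
s=info();im=snap('wrist','w19.png')
E
```

```text
t 26.07 p [ 0.5499 -0.1012  0.2778] yaw -179.8 [-2.e-04  7.e-04 -1.e+00] F [-0.  -1.1 -2.4] gap 0.168
```

View pics/w19.png

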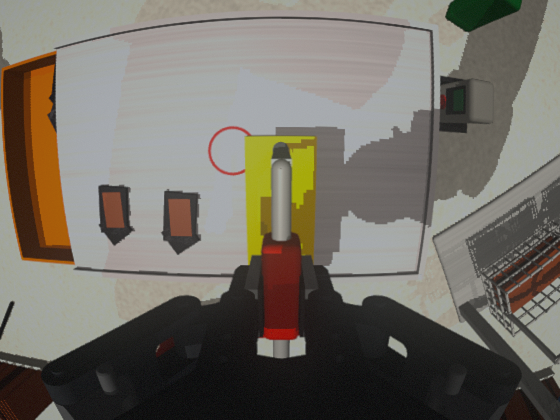

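```bash
python3 - <<'E'
from h import *
s=ctrl.state();im=cv2.imread('pics/w19.png').astype(int);b,g,r=im[...,0],im[...,1],im[...,2]
m=((r-g>60)&(r-b>60));m[:,:200]=0;m[:,250:]=0;m[:120]=0;m[185:]=0
ys,xs=np.where(m);P=np.array([onz('wrist',u,v,.075,s)[:2] for u,v in zip(xs,ys)])
(cx,cy),ra=None or cv2.minEnclosingCircle(P.astype(np.float32));print('ring',cx,cy,ra,len(P))
A=np.c_[2*P,np.ones(len(P))];q=np.linalg.lstsq(A,(P**2).sum(1),rcond=None)[0];print('fit',q[:2],np.sqrt(q[2]+q[:2]@q[:2]))
for u in ((114,210),(181,217),(98,269),(180,273),(400,272),(430,60)): print(u,onz('wrist',*u,.08,s).round(4))
E
```

```text
ring 0.5005826950073242 -0.14466676115989685 0.02090977318584919 252
fit [ 0.50064442 -0.14463573] 0.01980612669667776
(114, 210) [ 0.551  -0.2592  0.08  ]
(181, 217) [ 0.5576 -0.1916  0.08  ]
(98, 269) [ 0.6131 -0.29    0.08  ]
(180, 273) [ 0.6125 -0.1981  0.08  ]
(400, 272) [0.6118 0.0106 0.08  ]
(430, 60) [0.4151 0.0264 0.08  ]
```

Call:
{"api": "apply_moves", "payload": {"moves": [{"fingers": 1, "translation": [-0.002, -0.004, -0.025], "delta_rot": [0, 0, -0.003]}, {"fingers": 1, "translation": [0, 0, -0.015], "delta_rot": [0, 0, 0]}, {"fingers": 1, "translation": [0, 0, -0.007], "delta_rot": [0, 0, 0]}, {"fingers": 1, "translation": [0, 0, -0.003], "delta_rot": [0, 0, 0]}, {"fingers": 1, "translation": [0, 0, 0], "delta_rot": [0, 0, 0]}, {"fingers": 1, "translation": [0, 0, 0], "delta_rot": [0, 0, 0]}]}}

```text
clock: 26.88
ee_pos: [0.548, -0.1079, 0.2285]
eef_rot: [0.002, 1.0, -0.0, 0.001]
contact_force: [0.5, 0.8, -3.8]
finger_gap: 0.166
```

Call:
{"api": "apply_moves", "payload": {"moves": [{"fingers": 1, "translation": [0, -0.008, -0.0005], "delta_rot": [0, 0, 0]}, {"fingers": 1, "translation": [0, -0.012, 0], "delta_rot": [0, 0, 0]}, {"fingers": 1, "translation": [0, -0.012, 0], "delta_rot": [0, 0, 0]}, {"fingers": 1, "translation": [0, -0.012, 0], "delta_rot": [0, 0, 0]}, {"fingers": 1, "translation": [0, -0.012, 0], "delta_rot": [0, 0, 0]}, {"fingers": 1, "translation": [0, -0.012, 0], "delta_rot": [0, 0, 0]}, {"fingers": 1, "translation": [0, -0.012, 0], "delta_rot": [0, 0, 0]}, {"fingers": 1, "translation": [0, -0.012, 0], "delta_rot": [0, 0, 0]}, {"fingers": 1, "translation": [0, -0.012, 0], "delta_rot": [0, 0, 0]}, {"fingers": 1, "translation": [0, 0, 0], "delta_rot": [0, 0, 0]}]}}

```text
clock: 28.12
ee_pos: [0.5477, -0.2128, 0.2274]
eef_rot: [0.003, 1.0, -0.0, 0.0]
contact_force: [0.4, 0.8, -3.4]
finger_gap: 0.17
```

Call:
{"api": "apply_moves", "payload": {"moves": [{"fingers": 1, "translation": [0, -0.008, 0], "delta_rot": [0, 0, 0]}, {"fingers": 1, "translation": [0, -0.012, 0], "delta_rot": [0, 0, 0]}, {"fingers": 1, "translation": [0, -0.012, 0], "delta_rot": [0, 0, 0]}, {"fingers": 1, "translation": [0, -0.012, 0], "delta_rot": [0, 0, 0]}, {"fingers": 1, "translation": [0, -0.012, 0], "delta_rot": [0, 0, 0]}, {"fingers": 1, "translation": [0, -0.012, 0], "delta_rot": [0, 0, 0]}, {"fingers": 1, "translation": [0, -0.012, 0], "delta_rot": [0, 0, 0]}, {"fingers": 1, "translation": [0, -0.012, 0], "delta_rot": [0, 0, 0]}, {"fingers": 1, "translation": [0, -0.012, 0], "delta_rot": [0, 0, 0]}, {"fingers": 1, "translation": [0, -0.012, 0], "delta_rot": [0, 0, 0]}, {"fingers": 1, "translation": [0, -0.009, 0], "delta_rot": [0, 0, 0]}, {"fingers": 1, "translation": [0, 0, 0], "delta_rot": [0, 0, 0]}]}}

```text
clock: 29.62
ee_pos: [0.5476, -0.3376, 0.2273]
eef_rot: [0.002, 1.0, -0.0, 0.0]
contact_force: [0.3, -0.3, -3.1]
finger_gap: 0.168
```

Call:
{"api": "apply_moves", "payload": {"moves": [{"fingers": 1, "translation": [0, 0.005, 0.03], "delta_rot": [0, 0, 0]}, {"fingers": 1, "translation": [0.0, 0.03, 0.03], "delta_rot": [0, 0, 0]}, {"fingers": 1, "translation": [0, 0.05, 0.03], "delta_rot": [0, 0, 0]}, {"fingers": 1, "translation": [0, 0.05, 0], "delta_rot": [0, 0, 0]}, {"fingers": 1, "translation": [0, 0.05, 0], "delta_rot": [0, 0, 0]}, {"fingers": 1, "translation": [0, 0, 0], "delta_rot": [0, 0, 0]}]}}

```text
clock: 30.38
ee_pos: [0.5472, -0.1479, 0.3178]
eef_rot: [-0.001, 1.0, 0.001, -0.0]
contact_force: [-0.9, -0.2, -3.7]
finger_gap: 0.168
```

```bash
python3 - <<'E'
from h import *
s=info();im=snap('wrist','w20.png');snap('scene','s20.png')
E
```

```text
t 30.38 p [ 0.5472 -0.1479  0.3178] yaw -179.9 [-4.0e-04  1.4e-03 -1.0e+00] F [-0.9 -0.2 -3.7] gap 0.168
```

View pics/w20.png

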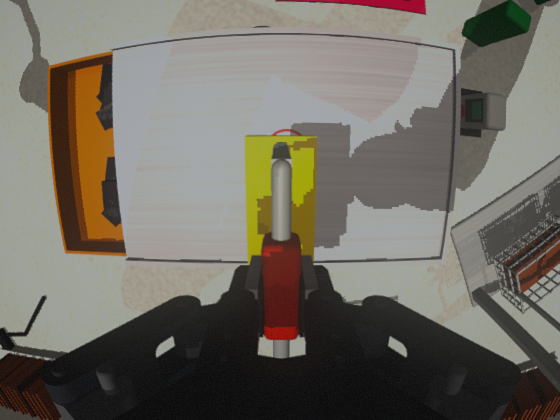

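View pics/s20.png

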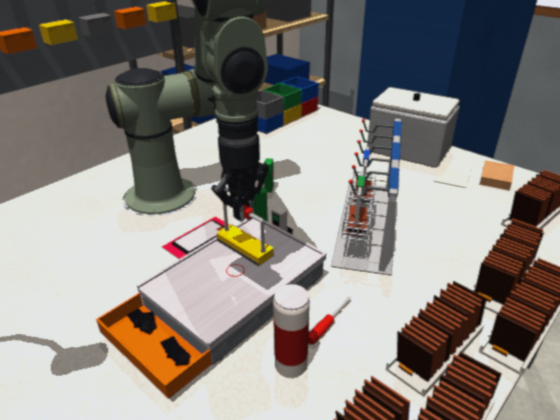

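```bash
python3 - <<'E'
import cv2
a=cv2.imread('pics/s20.png');cv2.imwrite('pics/s20a.png',cv2.resize(a[270:390,90:220],None,fx=5,fy=5,interpolation=cv2.INTER_CUBIC))
E
```

```text
(no output)
```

View pics/s20a.png

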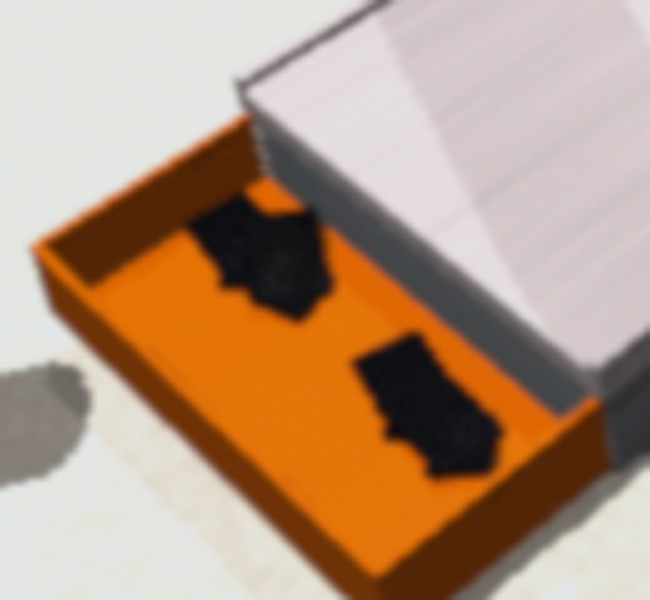

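All four chips lie in the tray and the plate is clear. Now I'll carry the scraper to free hook 1.

Call:
{"api": "apply_moves", "payload": {"moves": [{"fingers": 1, "translation": [-0.02, 0.01, 0.01], "delta_rot": [0, 0, 0]}, {"fingers": 1, "translation": [-0.03, 0.03, 0.01], "delta_rot": [0, 0, -0.06]}, {"fingers": 1, "translation": [-0.03, 0.04, 0], "delta_rot": [0, 0, -0.1]}, {"fingers": 1, "translation": [-0.025, 0.045, 0], "delta_rot": [0, 0, -0.11]}, {"fingers": 1, "translation": [-0.02, 0.05, 0], "delta_rot": [0, 0, -0.11]}, {"fingers": 1, "translation": [-0.015, 0.05, 0], "delta_rot": [0, 0, -0.11]}, {"fingers": 1, "translation": [-0.01, 0.05, 0], "delta_rot": [0, 0, -0.11]}, {"fingers": 1, "translation": [-0.01, 0.05, 0], "delta_rot": [0, 0, -0.11]}, {"fingers": 1, "translation": [-0.008, 0.05, 0], "delta_rot": [0, 0, -0.11]}, {"fingers": 1, "translation": [-0.0062, 0.05, 0], "delta_rot": [0, 0, -0.11]}, {"fingers": 1, "translation": [-0.002, 0.0424, 0], "delta_rot": [0, 0, -0.11]}, {"fingers": 1, "translation": [0, 0.03, 0], "delta_rot": [0, 0, 0]}]}}

```text
clock: 31.98
ee_pos: [0.3721, 0.3468, 0.3374]
eef_rot: [0.499, 0.867, 0.0, 0.0]
contact_force: [0.6, -0.0, -2.9]
finger_gap: 0.165
```

Call:
{"api": "apply_moves", "payload": {"moves": [{"fingers": 1, "translation": [0, 0, 0], "delta_rot": [0, 0, 0]}, {"fingers": 1, "translation": [0, 0, 0], "delta_rot": [0, 0, 0]}]}}

```text
clock: 32.22
ee_pos: [0.3719, 0.3447, 0.3371]
eef_rot: [0.499, 0.867, -0.001, 0.0]
contact_force: [0.4, -0.5, -3.3]
finger_gap: 0.166
```

```bash
python3 - <<'E'
from h import *
s=info();im=snap('wrist','w21.png')
for p in ((.4395,.4302),(.4755,.3669),(.5091,.3081)): print(proj('wrist',(*p,.234),s).round(1))
E
```

```text
t 32.23 p [0.3719 0.3447 0.3371] yaw 120.13 [-4.e-04 -1.e-03 -1.e+00] F [ 0.4 -0.5 -3.3] gap 0.166
[451.8 182. ]
[434.1 291.9]
[414.2 369. ]
```

View pics/w21.png

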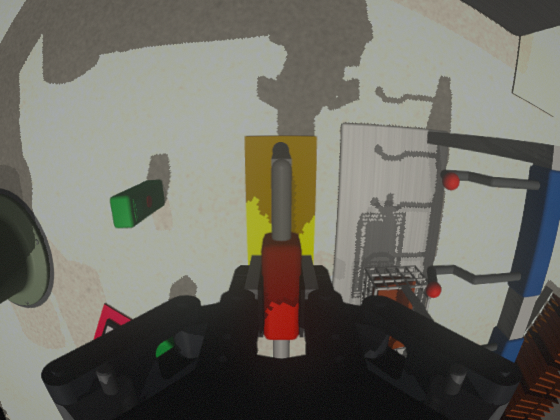

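Call:
{"api": "apply_moves", "payload": {"moves": [{"fingers": 1, "translation": [0, 0, -0.0135], "delta_rot": [0, 0, 0.004]}, {"fingers": 1, "translation": [0, 0, -0.01], "delta_rot": [0, 0, 0]}, {"fingers": 1, "translation": [0.02, 0.012, 0], "delta_rot": [0, 0, 0]}, {"fingers": 1, "translation": [0.025, 0.015, 0], "delta_rot": [0, 0, 0]}, {"fingers": 1, "translation": [0.025, 0.016, 0], "delta_rot": [0, 0, 0]}, {"fingers": 1, "translation": [0.02, 0.013, 0], "delta_rot": [0, 0, 0]}, {"fingers": 1, "translation": [0.0134, 0.008, 0], "delta_rot": [0, 0, 0]}, {"fingers": 1, "translation": [0, 0, 0], "delta_rot": [0, 0, 0]}, {"fingers": 1, "translation": [0, 0, 0], "delta_rot": [0, 0, 0]}]}}

```text
clock: 33.4
ee_pos: [0.4742, 0.409, 0.3132]
eef_rot: [0.497, 0.868, -0.001, -0.0]
contact_force: [-0.0, -0.2, -3.2]
finger_gap: 0.171
```

```bash
python3 - <<'E'
from h import *
s=info();im=snap('wrist','w22.png')
E
```

```text
t 33.4 p [0.4742 0.409  0.3132] yaw 120.41 [-0.0015 -0.001  -1.    ] F [-0.  -0.2 -3.2] gap 0.171
```

View pics/w22.png

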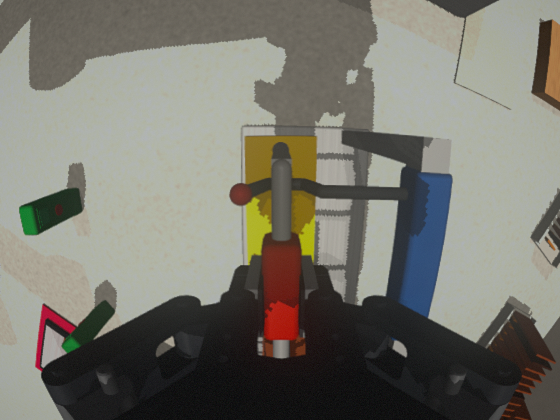

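The prong runs between block and bar, with its tip at (240,194). I'll lower to seat the bar.

Call:
{"api": "apply_moves", "payload": {"moves": [{"fingers": 1, "translation": [0.0006, 0, -0.015], "delta_rot": [0, 0, 0]}, {"fingers": 1, "translation": [0, 0, -0.015], "delta_rot": [0, 0, 0]}, {"fingers": 1, "translation": [0, 0, -0.008], "delta_rot": [0, 0, 0]}, {"fingers": 1, "translation": [0, 0, -0.004], "delta_rot": [0, 0, 0]}, {"fingers": 1, "translation": [0, 0, -0.003], "delta_rot": [0, 0, 0]}, {"fingers": 1, "translation": [0, 0, -0.002], "delta_rot": [0, 0, 0]}, {"fingers": 1, "translation": [0, 0, 0], "delta_rot": [0, 0, 0]}]}}

```text
clock: 34.33
ee_pos: [0.4755, 0.4096, 0.267]
eef_rot: [0.497, 0.868, 0.0, 0.0]
contact_force: [-0.5, -0.1, -3.5]
finger_gap: 0.167
```

Call:
{"api": "apply_moves", "payload": {"moves": [{"fingers": 1, "translation": [0, 0, -0.002], "delta_rot": [0, 0, 0]}, {"fingers": 1, "translation": [0, 0, -0.001], "delta_rot": [0, 0, 0]}, {"fingers": 1, "translation": [0, 0, 0], "delta_rot": [0, 0, 0]}]}}

```text
clock: 34.7
ee_pos: [0.4757, 0.4098, 0.2651]
eef_rot: [0.497, 0.868, 0.001, 0.0]
contact_force: [-2.2, -2.0, 4.9]
finger_gap: 0.17
```

Call:
{"api": "apply_moves", "payload": {"moves": [{"fingers": 1, "translation": [-0.001, -0.0006, -0.001], "delta_rot": [0, 0, 0]}, {"fingers": 0.5, "translation": [0, 0, 0], "delta_rot": [0, 0, 0]}, {"fingers": 0.3, "translation": [0, 0, 0], "delta_rot": [0, 0, 0]}, {"fingers": 0.3, "translation": [0, 0, 0], "delta_rot": [0, 0, 0]}, {"fingers": 0.3, "translation": [0, 0, 0], "delta_rot": [0, 0, 0]}]}}

```text
clock: 35.33
ee_pos: [0.4744, 0.409, 0.2626]
eef_rot: [0.497, 0.868, -0.0, -0.0]
contact_force: [-0.7, 0.1, 0.4]
finger_gap: 0.35
```

```bash
python3 - <<'E'
from h import *
s=info();im=snap('wrist','w23.png')
E
```

```text
t 35.33 p [0.4744 0.409  0.2626] yaw 120.42 [-4.e-04 -2.e-04 -1.e+00] F [-0.7  0.1  0.4] gap 0.35
```

View pics/w23.png

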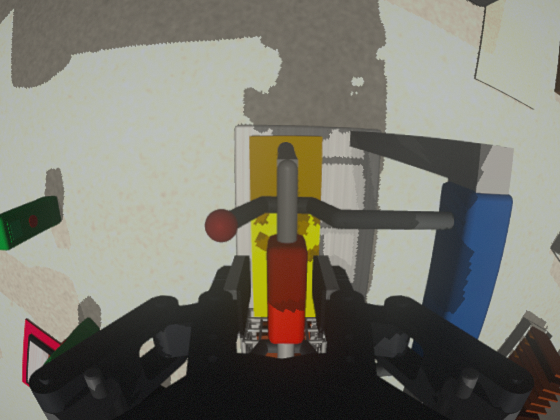

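Call:
{"api": "apply_moves", "payload": {"moves": [{"fingers": 0.3, "translation": [0, 0, 0.025], "delta_rot": [0, 0, 0]}, {"fingers": 0.3, "translation": [0, 0, 0.04], "delta_rot": [0, 0, 0]}, {"fingers": 0.3, "translation": [0, 0, 0.04], "delta_rot": [0, 0, 0]}, {"fingers": -1, "translation": [-0.03, -0.03, 0], "delta_rot": [0, 0, 0.0]}, {"fingers": -1, "translation": [-0.02, -0.04, 0], "delta_rot": [0, 0, -0.1]}, {"fingers": -1, "translation": [0, -0.045, 0], "delta_rot": [0, 0, -0.1]}, {"fingers": -1, "translation": [0, -0.05, 0], "delta_rot": [0, 0, -0.1]}, {"fingers": -1, "translation": [0.005, -0.05, 0], "delta_rot": [0, 0, -0.1]}, {"fingers": -1, "translation": [0.007, -0.05, -0.01], "delta_rot": [0, 0, -0.1]}, {"fingers": -1, "translation": [0.007, -0.05, -0.03], "delta_rot": [0, 0, -0.03]}, {"fingers": -1, "translation": [0.005, -0.036, -0.03], "delta_rot": [0, 0, 0]}, {"fingers": -1, "translation": [0, 0, 0], "delta_rot": [0, 0, 0]}]}}

```text
clock: 36.88
ee_pos: [0.4474, 0.0561, 0.296]
eef_rot: [0.708, 0.706, -0.001, -0.001]
contact_force: [0.7, 0.5, 0.2]
finger_gap: 1.005
```

Call:
{"api": "apply_moves", "payload": {"moves": [{"fingers": -1, "translation": [0, 0, 0], "delta_rot": [0, 0, 0]}, {"fingers": -1, "translation": [0, 0, 0], "delta_rot": [0, 0, 0]}]}}

```text
clock: 37.12
ee_pos: [0.4489, 0.0589, 0.2988]
eef_rot: [0.706, 0.708, 0.001, 0.001]
contact_force: [0.0, -0.4, -0.3]
finger_gap: 1.005
```

```bash
python3 - <<'E'
from h import *
s=info();im=snap('wrist','w24.png');snap('scene','s24.png');a=cv2.imread('pics/w24.png');cv2.imwrite('pics/w24a.png',cv2.resize(a[130:260,200:360],None,fx=5,fy=4.5,interpolation=cv2.INTER_CUBIC))
snap('side','d24.png')
E
```

```text
t 37.12 p [0.4489 0.0589 0.2988] yaw 90.15 [ 1.8e-03  2.0e-04 -1.0e+00] F [ 0.  -0.4 -0.3] gap 1.005
```

View pics/w24.png

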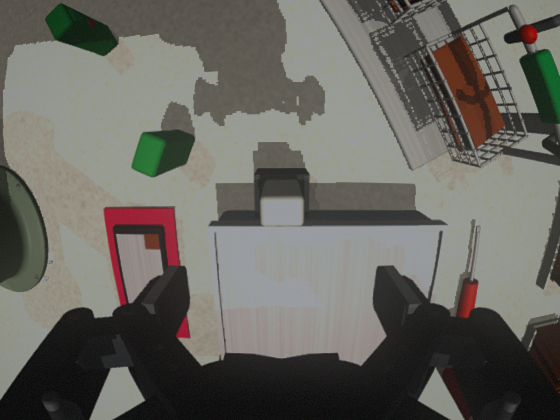

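View pics/w24a.png

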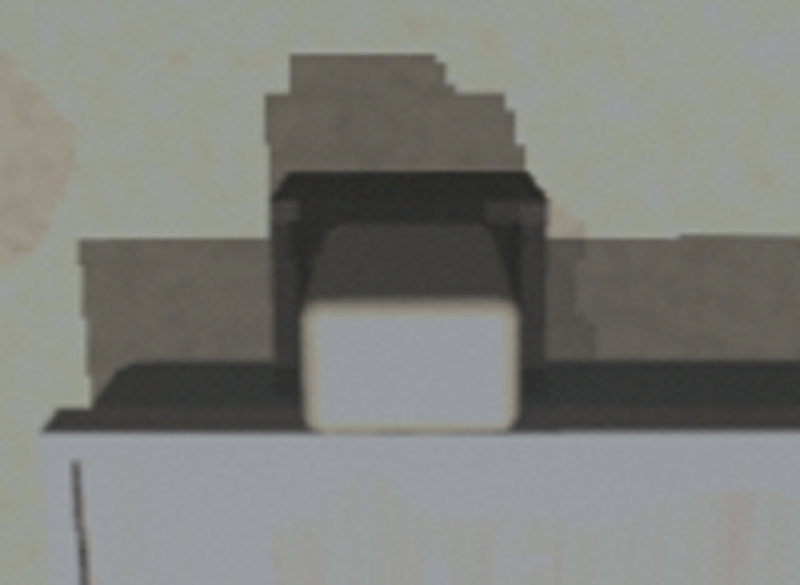

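View pics/d24.png

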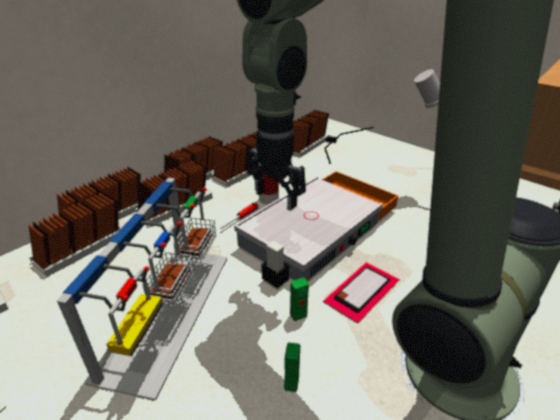

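View pics/s24.png

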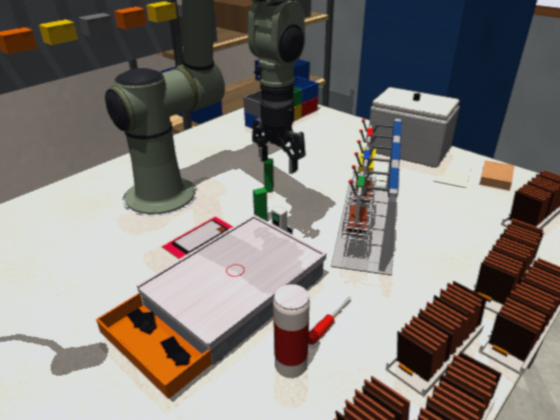

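Candidates are white at (282,210) standing in the black holster, and green at (163,153) and (85,30) standing on the bench. The white one fits the description, and the enlarged crop confirms it.

```bash
python3 - <<'E'
from h import *
s=ctrl.state()
c=[(303,300),(520,300),(518,432),(306,432)]
P=np.array([onz('wrist',200+u/5,130+v/4.5,.117,s) for u,v in c]);print(P.round(4),P.mean(0).round(4))
for u,v in ((273,200),(546,200)): print('holster rim',onz('wrist',200+u/5,130+v/4.5,.057,s).round(4))
E
```

```text
[[0.4331 0.0719 0.117 ]
 [0.4675 0.072  0.117 ]
 [0.4677 0.0477 0.117 ]
 [0.4333 0.0476 0.117 ]] [0.4504 0.0598 0.117 ]
holster rim [0.4238 0.081  0.057 ]
holster rim [0.4767 0.0811 0.057 ]
```

Call:
{"api": "apply_moves", "payload": {"moves": [{"fingers": -1, "translation": [0.0013, 0.0003, -0.03], "delta_rot": [0, 0, 0]}, {"fingers": -1, "translation": [0, 0, -0.04], "delta_rot": [0, 0, 0]}, {"fingers": -1, "translation": [0, 0, -0.04], "delta_rot": [0, 0, 0]}, {"fingers": -1, "translation": [0, 0, -0.025], "delta_rot": [0, 0, 0]}, {"fingers": -1, "translation": [0, 0, -0.016], "delta_rot": [0, 0, 0]}, {"fingers": -1, "translation": [0, 0, 0], "delta_rot": [0, 0, 0]}, {"fingers": -1, "translation": [0, 0, 0], "delta_rot": [0, 0, 0]}], "squeeze": 50}}

```text
clock: 38.15
ee_pos: [0.4503, 0.0586, 0.1476]
eef_rot: [0.707, 0.708, 0.0, 0.0]
contact_force: [-0.3, 0.7, -1.1]
finger_gap: 1.002
```

```bash
python3 - <<'E'
from h import *
s=info();im=snap('wrist','w25.png')
E
```

```text
t 38.15 p [0.4503 0.0586 0.1476] yaw 90.09 [ 0.0011 -0.     -1.    ] F [-0.3  0.7 -1.1] gap 1.002
```

View pics/w25.png

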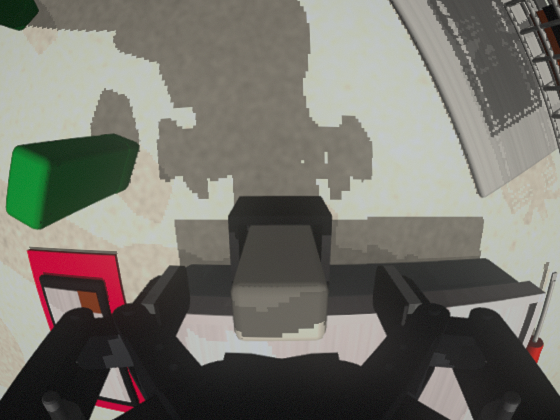

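Call:
{"api": "apply_moves", "payload": {"moves": [{"fingers": 1, "translation": [0, 0, 0], "delta_rot": [0, 0, 0]}, {"fingers": 1, "translation": [0, 0, 0], "delta_rot": [0, 0, 0]}, {"fingers": 1, "translation": [0, 0, 0], "delta_rot": [0, 0, 0]}, {"fingers": 1, "translation": [0, 0, 0], "delta_rot": [0, 0, 0]}, {"fingers": 1, "translation": [0, 0, 0], "delta_rot": [0, 0, 0]}, {"fingers": 1, "translation": [0, 0, 0], "delta_rot": [0, 0, 0]}]}}

```text
clock: 38.95
ee_pos: [0.45, 0.0582, 0.1473]
eef_rot: [0.707, 0.707, 0.0, 0.0]
contact_force: [-0.7, -0.3, 6.5]
finger_gap: 0.416
```

```bash
python3 - <<'E'
from h import *
s=info();im=snap('wrist','w26.png')
E
```

```text
t 38.95 p [0.45   0.0582 0.1473] yaw 90.05 [ 7.e-04 -0.e+00 -1.e+00] F [-0.7 -0.3  6.5] gap 0.416
```

View pics/w26.png

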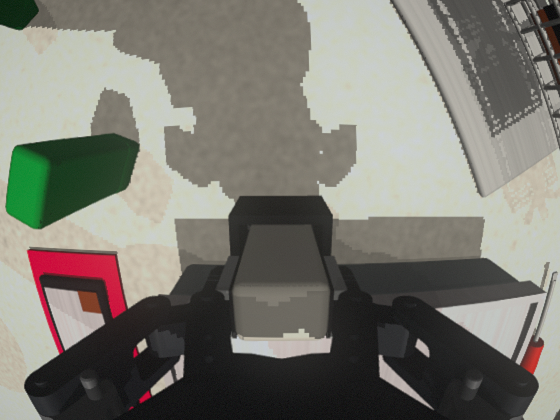

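Call:
{"api": "apply_moves", "payload": {"moves": [{"fingers": 1, "translation": [0, 0, 0.015], "delta_rot": [0, 0, 0]}, {"fingers": 1, "translation": [0, 0, 0.03], "delta_rot": [0, 0, 0]}, {"fingers": 1, "translation": [0, 0, 0.04], "delta_rot": [0, 0, 0]}, {"fingers": 1, "translation": [0, 0, 0.045], "delta_rot": [0, 0, 0]}, {"fingers": 1, "translation": [0, 0, 0.033], "delta_rot": [0, 0, 0]}, {"fingers": 1, "translation": [0.005, -0.02, 0], "delta_rot": [0, 0, 0]}, {"fingers": 1, "translation": [0.01, -0.04, 0], "delta_rot": [0, 0, 0]}, {"fingers": 1, "translation": [0.011, -0.045, 0], "delta_rot": [0, 0, 0]}, {"fingers": 1, "translation": [0.011, -0.045, 0], "delta_rot": [0, 0, 0]}, {"fingers": 1, "translation": [0.0084, -0.0338, 0], "delta_rot": [0, 0, 0]}, {"fingers": 1, "translation": [0.005, -0.02, 0], "delta_rot": [0, 0, 0]}, {"fingers": 1, "translation": [0, 0, 0], "delta_rot": [0, 0, 0]}]}}

```text
clock: 40.5
ee_pos: [0.5001, -0.1463, 0.3093]
eef_rot: [0.707, 0.707, -0.0, -0.001]
contact_force: [-0.1, 0.5, -1.2]
finger_gap: 0.413
```

Call:
{"api": "apply_moves", "payload": {"moves": [{"fingers": 1, "translation": [0, 0, 0], "delta_rot": [0, 0, 0]}, {"fingers": 1, "translation": [0, 0, 0], "delta_rot": [0, 0, 0]}, {"fingers": 1, "translation": [0, 0, 0], "delta_rot": [0, 0, 0]}, {"fingers": 1, "translation": [0, 0, 0], "delta_rot": [0, 0, 0]}]}}

```text
clock: 41.0
ee_pos: [0.5001, -0.1451, 0.31]
eef_rot: [0.706, 0.708, 0.0, 0.0]
contact_force: [-0.3, -0.4, -0.5]
finger_gap: 0.419
```

```bash
python3 - <<'E'
from h import *
s=info();im=snap('wrist','w27.png')
for n in ('scene','side'):
    snap(n,n+'27.png');a=cv2.imread('pics/'+n+'27.png');p=proj(n,(.5006,-.1446,.12)).astype(int);print(p, proj(n,(.5006,-.1446,.175)),proj(n,(.5006,-.1446,.28)))
    cv2.imwrite('pics/'+n+'27a.png',cv2.resize(a[p[1]-70:p[1]+50,p[0]-60:p[0]+60],None,fx=4,fy=4,interpolation=cv2.INTER_CUBIC))
E
```

```text
t 41.0 p [ 0.5001 -0.1451  0.31  ] yaw 90.1 [ 2.e-04 -0.e+00 -1.e+00] F [-0.3 -0.4 -0.5] gap 0.419
[233 254] [231.54242091 234.98215312] [228.05858388 193.10165584]
[312 201] [313.18148001 184.15693731] [315.1734131  147.69840626]
```

View pics/w27.png

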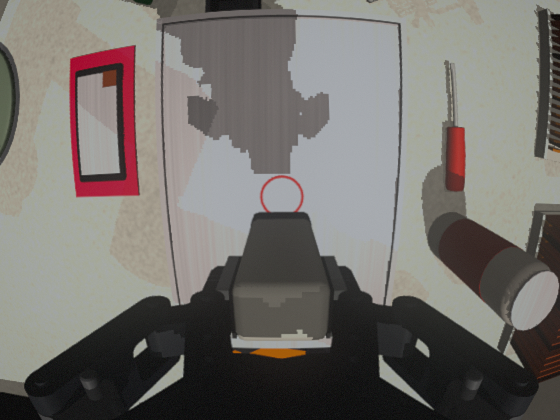

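View pics/scene27a.png

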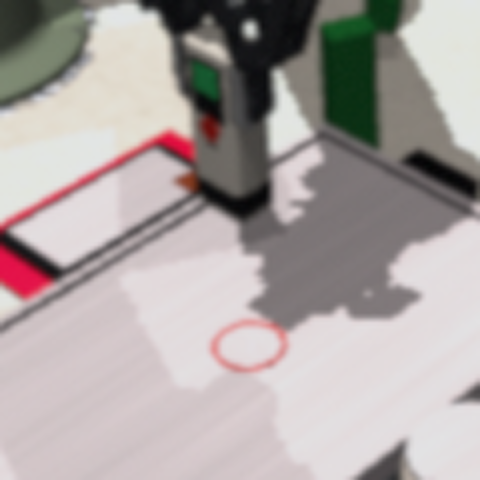

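View pics/side27a.png

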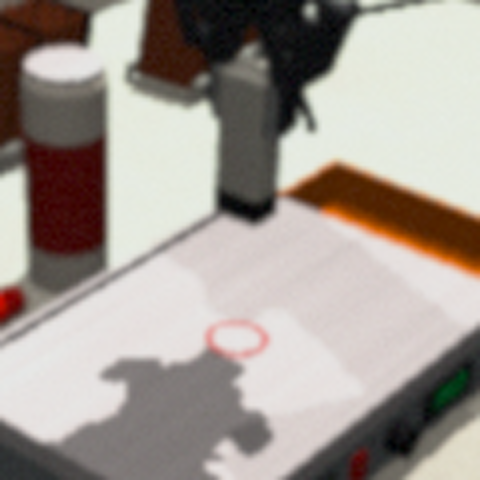

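Both views put the lens foot at the projected spot (scene (232,235), side (314,183)), directly over the ring at a height of about 0.10 m. Holding still.

Call:
{"api": "apply_moves", "payload": {"moves": [{"fingers": 1, "translation": [0, 0, 0], "delta_rot": [0, 0, 0]}, {"fingers": 1, "translation": [0, 0, 0], "delta_rot": [0, 0, 0]}, {"fingers": 1, "translation": [0, 0, 0], "delta_rot": [0, 0, 0]}, {"fingers": 1, "translation": [0, 0, 0], "delta_rot": [0, 0, 0]}, {"fingers": 1, "translation": [0, 0, 0], "delta_rot": [0, 0, 0]}, {"fingers": 1, "translation": [0, 0, 0], "delta_rot": [0, 0, 0]}, {"fingers": 1, "translation": [0, 0, 0], "delta_rot": [0, 0, 0]}, {"fingers": 1, "translation": [0, 0, 0], "delta_rot": [0, 0, 0]}, {"fingers": 1, "translation": [0, 0, 0], "delta_rot": [0, 0, 0]}, {"fingers": 1, "translation": [0, 0, 0], "delta_rot": [0, 0, 0]}, {"fingers": 1, "translation": [0, 0, 0], "delta_rot": [0, 0, 0]}, {"fingers": 1, "translation": [0, 0, 0], "delta_rot": [0, 0, 0]}]}}

```text
clock: 42.65
ee_pos: [0.5002, -0.1455, 0.3099]
eef_rot: [0.707, 0.707, 0.0, 0.0]
contact_force: [-0.8, -0.4, -1.3]
finger_gap: 0.417
```

Call:
{"api": "apply_moves", "payload": {"moves": [{"fingers": 1, "translation": [0, 0, 0], "delta_rot": [0, 0, 0]}, {"fingers": 1, "translation": [0, 0, 0], "delta_rot": [0, 0, 0]}, {"fingers": 1, "translation": [0, 0, 0], "delta_rot": [0, 0, 0]}, {"fingers": 1, "translation": [0, 0, 0], "delta_rot": [0, 0, 0]}, {"fingers": 1, "translation": [0, 0, 0], "delta_rot": [0, 0, 0]}, {"fingers": 1, "translation": [0, 0, 0], "delta_rot": [0, 0, 0]}, {"fingers": 1, "translation": [0, 0, 0], "delta_rot": [0, 0, 0]}, {"fingers": 1, "translation": [0, 0, 0], "delta_rot": [0, 0, 0]}, {"fingers": 1, "translation": [0, 0, 0], "delta_rot": [0, 0, 0]}, {"fingers": 1, "translation": [0, 0, 0], "delta_rot": [0, 0, 0]}, {"fingers": 1, "translation": [0, 0, 0], "delta_rot": [0, 0, 0]}, {"fingers": 1, "translation": [0, 0, 0], "delta_rot": [0, 0, 0]}]}}

```text
clock: 44.15
ee_pos: [0.5001, -0.1455, 0.3099]
eef_rot: [0.707, 0.707, -0.0, -0.0]
contact_force: [0.4, -0.3, -1.7]
finger_gap: 0.418
```

Call:
{"api": "apply_moves", "payload": {"moves": [{"fingers": 1, "translation": [-0.005, 0.02, 0], "delta_rot": [0, 0, 0]}, {"fingers": 1, "translation": [-0.01, 0.04, 0], "delta_rot": [0, 0, 0]}, {"fingers": 1, "translation": [-0.011, 0.045, 0], "delta_rot": [0, 0, 0]}, {"fingers": 1, "translation": [-0.011, 0.045, 0], "delta_rot": [0, 0, 0]}, {"fingers": 1, "translation": [-0.0084, 0.0338, 0], "delta_rot": [0, 0, 0]}, {"fingers": 1, "translation": [-0.005, 0.02, 0], "delta_rot": [0, 0, 0]}, {"fingers": 1, "translation": [0, 0, -0.03], "delta_rot": [0, 0, 0]}, {"fingers": 1, "translation": [0, 0, -0.04], "delta_rot": [0, 0, 0]}, {"fingers": 1, "translation": [0, 0, -0.03], "delta_rot": [0, 0, 0]}, {"fingers": 1, "translation": [0, 0, 0], "delta_rot": [0, 0, 0]}, {"fingers": 1, "translation": [0, 0, 0], "delta_rot": [0, 0, 0]}]}}

```text
clock: 45.52
ee_pos: [0.4501, 0.0587, 0.211]
eef_rot: [0.707, 0.708, 0.0, 0.0]
contact_force: [0.0, -0.2, -0.5]
finger_gap: 0.42
```

```bash
python3 - <<'E'
from h import *
s=info();im=snap('wrist','w28.png')
E
```

```text
t 45.52 p [0.4501 0.0587 0.211 ] yaw 90.09 [ 1.2e-03  1.0e-04 -1.0e+00] F [ 0.  -0.2 -0.5] gap 0.42
```

View pics/w28.png

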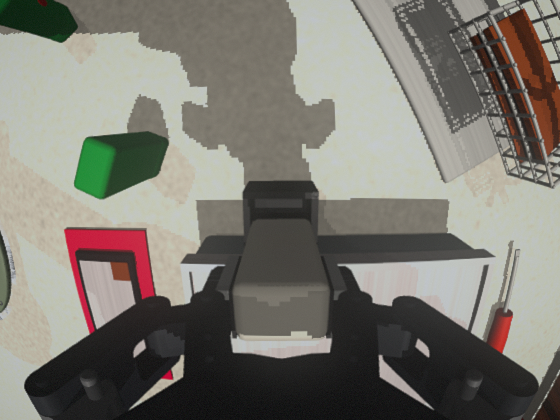

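Call:
{"api": "apply_moves", "payload": {"moves": [{"fingers": 1, "translation": [0, 0, -0.015], "delta_rot": [0, 0, 0]}, {"fingers": 1, "translation": [0, 0, -0.015], "delta_rot": [0, 0, 0]}, {"fingers": 1, "translation": [0, 0, -0.015], "delta_rot": [0, 0, 0]}, {"fingers": 1, "translation": [0, 0, -0.01], "delta_rot": [0, 0, 0]}, {"fingers": 1, "translation": [0, 0, -0.006], "delta_rot": [0, 0, 0]}, {"fingers": 1, "translation": [0, 0, 0], "delta_rot": [0, 0, 0]}]}}

```text
clock: 46.32
ee_pos: [0.4498, 0.0583, 0.149]
eef_rot: [0.707, 0.707, 0.0, 0.0]
contact_force: [-0.2, -0.4, -0.7]
finger_gap: 0.416
```

Call:
{"api": "apply_moves", "payload": {"moves": [{"fingers": 1, "translation": [0, 0, -0.002], "delta_rot": [0, 0, 0]}, {"fingers": 1, "translation": [0, 0, 0], "delta_rot": [0, 0, 0]}]}}

```text
clock: 46.58
ee_pos: [0.4503, 0.0583, 0.1473]
eef_rot: [0.707, 0.707, 0.0, 0.0]
contact_force: [0.3, -0.1, 0.0]
finger_gap: 0.415
```

Call:
{"api": "apply_moves", "payload": {"moves": [{"fingers": 0.0, "translation": [0, 0, -0.0005], "delta_rot": [0, 0, 0]}, {"fingers": -0.4, "translation": [0, 0, 0], "delta_rot": [0, 0, 0]}, {"fingers": -0.7, "translation": [0, 0, 0], "delta_rot": [0, 0, 0]}, {"fingers": -1, "translation": [0, 0, 0], "delta_rot": [0, 0, 0]}, {"fingers": -1, "translation": [0, 0, 0], "delta_rot": [0, 0, 0]}, {"fingers": -1, "translation": [0, 0, 0.02], "delta_rot": [0, 0, 0]}, {"fingers": -1, "translation": [0, 0, 0.04], "delta_rot": [0, 0, 0]}, {"fingers": -1, "translation": [0, 0, 0.05], "delta_rot": [0, 0, 0]}, {"fingers": -1, "translation": [-0.03, -0.02, 0.05], "delta_rot": [0, 0, 0]}, {"fingers": -1, "translation": [-0.03, -0.03, 0.03], "delta_rot": [0, 0, 0]}, {"fingers": -1, "translation": [0, 0, 0], "delta_rot": [0, 0, 0]}]}}

```text
clock: 47.95
ee_pos: [0.3894, 0.0072, 0.3387]
eef_rot: [0.708, 0.707, 0.001, 0.002]
contact_force: [0.7, 0.2, -0.5]
finger_gap: 0.999
```

```bash
python3 - <<'E'
from h import *
s=info()
for n in ('wrist','scene','side'): snap(n,n+'29.png')
a=cv2.imread('pics/scene29.png');cv2.imwrite('pics/s29a.png',cv2.resize(a[110:270,250:420],None,fx=4.4,fy=3.7,interpolation=cv2.INTER_CUBIC))
a=cv2.imread('pics/side29.png');cv2.imwrite('pics/d29a.png',cv2.resize(a[170:390,60:320],None,fx=3,fy=2.7,interpolation=cv2.INTER_CUBIC))
E
```

```text
t 47.95 p [0.3894 0.0072 0.3387] yaw 89.91 [ 0.0044 -0.001  -1.    ] F [ 0.7  0.2 -0.5] gap 0.999
```

View pics/wrist29.png

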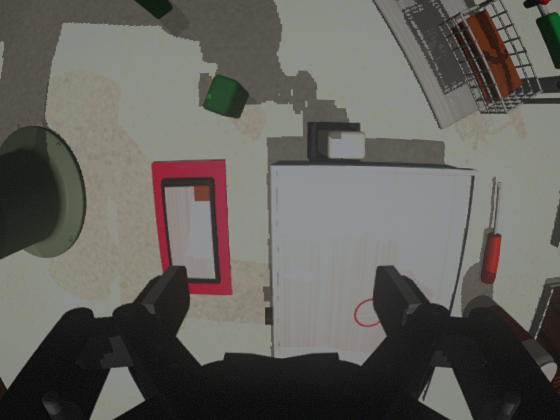

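View pics/s29a.png

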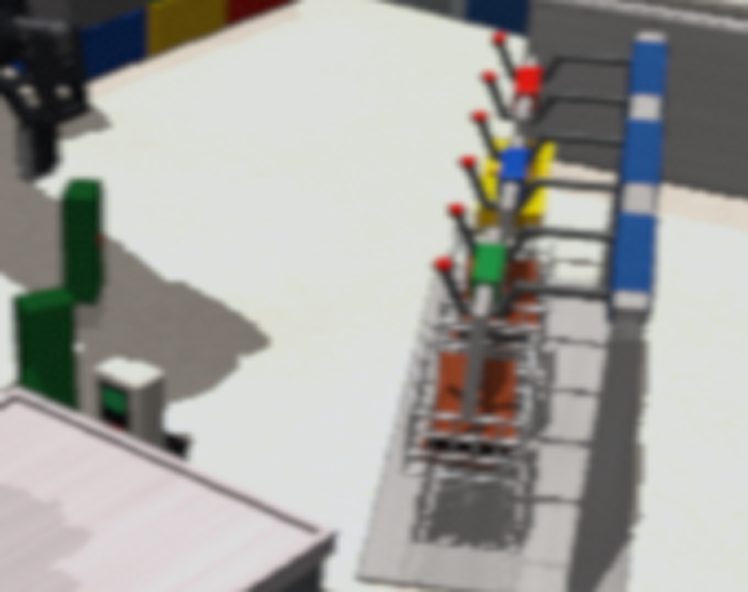

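View pics/d29a.png

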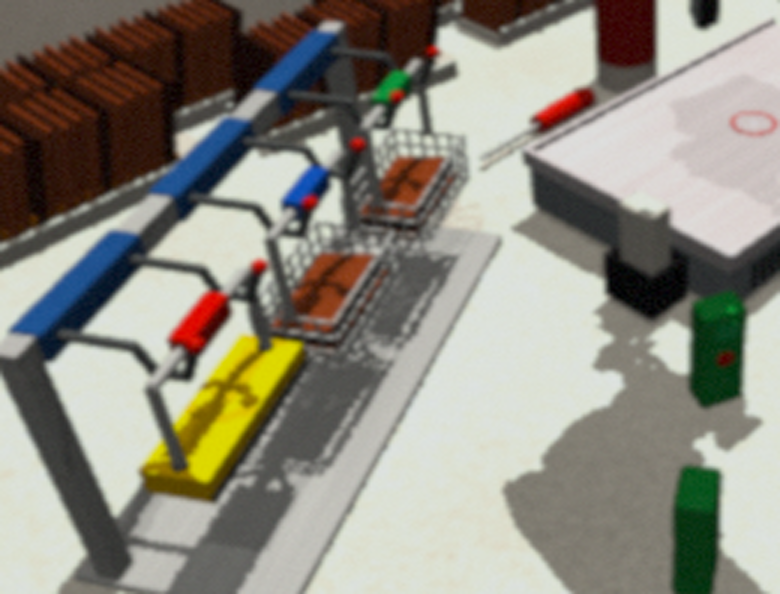

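View pics/scene29.png

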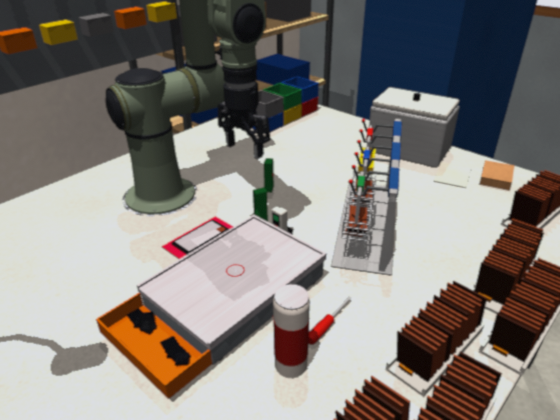

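Everything is in place by eye: three items hang, the thermometer is upright in its holster, the plate is clear, and the can and driver are untouched. One numeric check of seating before handing in.

```bash
python3 - <<'E'
from h import *
S=cv2.imread('pics/scene29.png').astype(int);D=cv2.imread('pics/side29.png').astype(int)
red=lambda b,g,r:(r>120)&(g<90)&(b<90)&(r-g>80)
blue=lambda b,g,r:(b>90)&(b-r>50)
green=lambda b,g,r:(g>70)&(g-r>40)&(g-b>20)
def big(im,box,fn):
    x0,x1,y0,y1=box;c=im[y0:y1,x0:x1];n,l,s,ce=cv2.connectedComponentsWithStats(fn(c[...,0],c[...,1],c[...,2]).astype('uint8'))
    i=1+np.argmax(s[1:,4]);return ce[i]+[x0,y0]
for n,f,bs,bd,h in (('scr',red,(366,376,125,138),(112,138,272,305),(.4766,.4094)),('blue',blue,(360,374,148,160),(152,172,228,252),(.5460,.2877)),('green',green,(354,370,173,188),(182,200,192,212),(.6148,.1660))):
    p,e=two(ray('scene',*big(S,bs,f)),ray('side',*big(D,bd,f)));d=p[:2]-h
    print(n,p.round(4),round(e,4),'rail x,y off mm',(d@[.869,.494]*1000).round(1),(d@[-.494,.869]*1000).round(1))
E
```

```text
scr [0.4755 0.4116 0.2164] 0.0003 rail x,y off mm 0.1 2.4
blue [0.548  0.288  0.2175] 0.001 rail x,y off mm 1.9 -0.8
green [0.6152 0.1647 0.2184] 0.0015 rail x,y off mm -0.3 -1.3
```

```bash
python3 -c "
from h import *
print(ctrl.finish_job())"
```

```text
the job is handed in; nothing more can be done
None
```

I handed the job in at about 48 s on the robot's clock; no verdict was reported.

- **Baskets:** the blue one hangs on hook 2 and the green one on hook 3.
- **Scraper:** it cleared the plate in two strokes and now hangs on hook 1.
- **Thermometer:** I took the white one, held it about 10 cm above the red ring for just over 3 s, and stood it back in its holster.

**Last checks:**
- **Hanging:** all three grips sat within about 2.5 mm of the hook centres. Each read 6–9 mm above the nominal 210 mm. I read that as seated, because the same bias of about 6–8 mm showed when their heights were known.
- **Chips:** the plate was clear in all views. In the tray they lie as two overlapping pairs, so all four were counted by outline and not seen separately.
- **The rest:** the thermometer stood upright in its holster, and the can and screwdriver were where they started.

No check failed or disagreed.

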